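# Take the craft lamp off its rail and put it on charge

## Robot

A 6-joint arm with a two-finger parallel gripper is mounted at the origin on the work surface. World frame = base frame: x ahead of the robot, y to its left, z up, the work surface at z = 0. Lengths are in m, angles in degrees, forces in N, time in s.
With the tool pointing down it reaches from about 0.325 to 0.875 m from the base axis. Payload 4.4 kg.
Tool frame: the origin (TCP) lies at the very end of the fingers, on their centre line; the grasp point (between the pads) lies 19 mm behind it; y points along the fingers, x is the direction in which the jaws open and shut, and the axes are right-handed (so a half turn about y gives the same grasp; the last joint's range is limited). The gripper opens to 85 mm and grips with 20 to 120 N. Pads are 22 mm wide; open, the fingers measure 114 mm over their backs; the gripper's body (76 mm by 85 mm) begins 54 mm behind the grasp point. The pads swing forward as they close: fully open they stand 13 mm farther back than shut.
Start: joints at [-84.139, 11.837, 88.321, -0, 79.842, -8.623], TCP at [0.144, -0.557, 0.203] pointing down, gripper open.
Joint ranges: [-156.59, 156.59], [-49.26, 127.26], [12.9, 141.05], [-63.56, 243.56], [4.71, 150.69], [-161.64, 161.64]. Speed limits (degrees/s): [159.86, 159.86, 180, 180, 180, 180].

## Interface

Orientations are given as a 3x3 rotation matrix whose columns are the frame's x, y, z axes.
In Python, from plant import ctrl, read_camera, outline_of, spot_point gives the robot as it stands. The module is installed in compiled form; this text tells all that it offers.
- The arm moves only by the tool move_arm, never from a script. Its argument "increments" is a list of rows, each an object with "grip": the closure, from 0 (fully open) to 1 (shut); "dp": the shift along the tool's x, y, z in cm, a list of three; "spin": the turn about the tool's y in rad. A call has 1 to 10 rows; each row shifts and turns the commanded pose from where the row before left it, along the tool's axes as they then stand; what a row does not reach is not made up. A row lasts 1/12 s, in which the tool goes at most 41.7 mm and 7.16 degrees, less where a joint would pass 70% of its speed; a pose out of reach is approached as far as the arm can. A call with a gripper value outside its range is refused whole. The fingers move at their own pace and stop on an object; "force" is the grip in N (left out, the last holds). Time passes only in rows, so rows that do not move let the fingers close. It gives the time, the measured TCP pose, the force and the opening at its end, in the units of the state.
- ctrl.state(): the state, without advancing time (a new reading comes with each control period).
- read_camera(name): name is "scene" or "top"; returns a dict with "color" (384x512x3 uint8, blue, green, red), "intrinsics" (3x3 intrinsics, pixels), "k1" (the pictures are not rectified: a ray, as slopes to the right and down, at radius r is drawn at 1 + k1 r^2 times it, then the intrinsics apply), "extrinsics" (4x4, takes a point from camera to world coordinates). Camera axes: x right, y up, looking along -z (the intrinsics and any distortion apply to the point x, -y, -z); pixel columns grow to the right and rows downward; lengths in m; the calibration is good to about 2 mm. A picture is of the moment at which its call begins. There is no depth.
- ctrl.job_done(): hands the job in, once; it reports no verdict.
Trained networks look in a picture, given as the dict that the camera call returned (one of the last four; its "shot" number tells which), for a name from the list of things; names that differ only in an ending like _2 or _b are one class to them, and where a whole thing is asked for, a point or a joint stands for the part that bears it (a point fixed in the world has none). Each returns a list of dicts, best first, with "conf" (0 to 1); they miss things now and then, are a little off and sometimes report something else, mostly with a low value. They report only what shows in the picture. A call takes as long as a camera call.
- outline_of(thing, picture): "region" (384x512 bool, what is visible of it) and "extent" ([left, top, width, height] in pixels, round what is visible of it).
- spot_point(thing, picture): "point" ([column, row] in pixels: a listed point, or the origin of a listed thing).
The state is a dict: "time": time; "qpos": joint angles; "qvel": joint speeds; "joint_torque": joint torques, N m; "position": TCP position; "tool_rot": TCP orientation; "wrist_force": force on the tool from outside, world axes, zero at the start; "ft_torque": the same for the moment, N m; "gripper_width": finger opening in m.
Only numpy, scipy, OpenCV 4.12 (cv2) and the standard library are available. Lean on these libraries where they do the work, as an engineer would, in place of code of your own. Each camera call takes 0.05 s, during which the arm holds its last target.

## Task

The session is over: with the lamp still on its rail, roll its knurled dimmer wheel all the way back to the off stop. Then slide the lamp along the rail and out of the open end, lift it away without letting it fall, and stand it upright in the middle of the round charging pad, leaving it switched off and everything else on the table where it is.

Things in the scene. Friction and masses are not known exactly. Their poses are not given: they have to be found in the camera images.
- lamp: pocket LED panel lamp, about 240 g, loose but captive in the rail: dark upright panel 62 mm wide (its x, along the rail, +x to the open end) x 28 mm thick (its y) x 80 mm tall, with flat faces to grip, white diffuser on the -y face, cooling slots on the +y face (the back). Origin at the centre of the foot's underside, z up; the panel spans z = 26 to 106 mm, the wheel reaches 112 mm.
- lamp_mid (a point): the lamp's centre, 56 mm above the foot's underside and 56 mm below the wheel's top; axes as the lamp's. Under the panel are a collar 50 x 36 mm (z 20 to 26 mm above the underside), a neck 17 mm thick, and the T-foot 50 x 31 x 12 mm (slippery nylon) on which the lamp can stand; the foot rests on the channel's floor with 2.5 mm play on each side and 3 mm above.
- lamp_wheel (a point): top of the dimmer wheel, 112 mm above the foot's underside, 6 mm above the panel's top; fixed in the lamp, does not turn. The knurled wheel (26 mm diameter, 16 mm wide) lies across the middle of the panel's top, its axle along the lamp's x.
- dimmer (a joint): the dimmer wheel's angle, rad: 0 = off stop, 2.4 = brightest stop, starts 0.7 to 1.7. It stays where it is left and needs about 1 N at its rim. Dragging the wheel's top towards the lamp's back (+y) lowers the value, towards the diffuser (-y) raises it; 10 mm of rim travel is about 0.77 rad. A pale line on the wheel is uppermost when off.
- rail_open (a point): centre of the rail's open end, on the channel's floor, 33 mm above the table; x along the rail, outwards. Fixed aluminium C-channel 340 mm long, 41 mm wide, 21 mm high on a 64 mm wide, 30 mm high batten ending flush with it; inside 36 mm wide, 15 mm high, slot 22 mm wide, lips' tops 18 mm above this point. The lamp is free once its centre is over 25 mm beyond this point.
- rail_closed (a point): centre of the rail's other, capped end, on the channel's floor; a clamped white tool cup with sticks (62 mm wide, up to 160 mm above the table) stands 52 mm from it
- pad_top (a point): centre of the top of the round white charging pad, 120 mm diameter, 10 mm thick, fixed on the table, with a dark rubber top
- dish: bystander: white dish of baubles, 120 mm wide, about 38 mm high; origin under its centre
- tape: bystander: roll of clear tape lying flat, 72 mm wide, 24 mm high; origin under its centre
- gluegun: bystander: cordless hot-glue gun lying on its side, nozzle to its +x, handle to its -y, about 215 x 145 x 36 mm; origin under its barrel
- spool: bystander: flat white ribbon spool, 68 mm wide, 30 mm high; origin under its centre

How it is judged (in metres and radians):
On the way, in this order (a step that is already met when the one before it is completed fails the run):
1. the dimmer wheel is at its off stop (within 0.15 rad) while the lamp is still on the rail (value of joint dimmer below 0.15 rad and x of lamp_mid in the frame of rail_open below 0.02 m), for 0.1 s.
2. the lamp has come upright out of the rail's open end, its whole foot beyond it (centre more than 26 mm out) (x of lamp_mid in the frame of rail_open above 0.026 m and angle between lamp_mid's own z axis and vertical below 0.35 rad).
At the end, for the whole second after the job is handed in: The lamp stands upright (within 0.1 rad), at rest and let go, on the charging pad with its centre within 30 mm of the pad's centre, and its dimmer wheel is at off (within 0.2 rad) (value of joint dimmer below 0.2 rad and horizontal distance between lamp_mid and pad_top below 0.03 m and z of lamp_mid in the frame of pad_top between 0.052 and 0.06 m and angle between lamp_mid's own z axis and vertical below 0.1 rad and linear speed of lamp below 0.02 m/s and contact force between lamp and the fingers below 0.1 N); the robot touches nothing.
It fails at once if the lamp falls: it moves faster than 0.5 m/s with no finger on it (linear speed of lamp above 0.5 m/s and contact force between lamp and the fingers below 0.05 N).
It fails at once if the lamp is tipped by more than 0.6 rad (angle between lamp_mid's own z axis and vertical above 0.6 rad).
It fails at once if a bystander is moved by more than 30 mm (distance of any of dish, tape, cone, cone2, tumbler, gluegun, spool from where it was at the start of the episode above 0.03 m).
It also fails if it takes over 67 s, if anything falls off the work surface, if the arm or the gripper's body presses on something with over 40 N, if the wrist force passes 120 N, or if a joint passes its speed limit or range.

## Working session

There is one attempt and no reset: what is moved stays moved. The work goes in short steps, Python scripts to look and compute and a tool call to move; the robot and the scene stay as the last step left them, time stands still between calls to the robot, and variables do not carry over. Pictures are saved under pics/ and viewed, and the job is handed in when it is done.

Besides the shell and the picture viewer there is one more tool, called after "Request:" as name([rows], argument=value, ...), one row to a line, values as JSON. move_arm: Moves the arm, as the interface text tells. Its arguments: {"type":"object","properties":{"increments":{"type":"array"},"force":{"type":"number"}},"required":["increments"]}

```bash
mkdir -p pics; ls
cat > h.py <<'E'
import numpy as np, cv2
from plant import ctrl, read_camera, outline_of, spot_point
def ray(p,uv):
    K=np.array(p["intrinsics"]);k1=p["k1"];T=np.array(p["extrinsics"])
    d=np.array([(uv[0]-K[0,2])/K[0,0],(uv[1]-K[1,2])/K[1,1]])
    s=d.copy()
    for _ in range(30): s=d/(1+k1*(s@s))
    v=T[:3,:3]@np.array([s[0],-s[1],-1.0]); return T[:3,3],v/np.linalg.norm(v)
def onz(p,uv,z):
    o,v=ray(p,uv); return o+v*(z-o[2])/v[2]
def proj(p,X):
    K=np.array(p["intrinsics"]);k1=p["k1"];T=np.array(p["extrinsics"])
    c=T[:3,:3].T@(np.asarray(X)-T[:3,3]); s=np.array([c[0],-c[1]])/-c[2]; s=s*(1+k1*(s@s))
    return np.array([K[0,0]*s[0]+K[0,2],K[1,1]*s[1]+K[1,2]])
def tri(rs):
    A=np.zeros((3,3));b=np.zeros(3)
    for o,v in rs:
        M=np.eye(3)-np.outer(v,v);A+=M;b+=M@o
    x=np.linalg.solve(A,b); return x,[np.linalg.norm((np.eye(3)-np.outer(v,v))@(x-o)) for o,v in rs]
E
cat > look.py <<'E'
import sys
from h import *
np.set_printoptions(precision=4,suppress=True)
tag=sys.argv[1]; things=sys.argv[2].split(',')
P={n:read_camera(n) for n in ("scene","top")}
for n,p in P.items():
    print(n,p["shot"],"cam at",np.array(p["extrinsics"])[:3,3])
    cv2.imwrite(f"pics/{tag}_{n}.png",cv2.resize(p["color"],(800,600),interpolation=cv2.INTER_CUBIC))
for t in things:
    rs=[]
    for n,p in P.items():
        r=spot_point(t,p)
        print(t,n,[(np.round(q["point"],1).tolist(),round(q["conf"],2)) for q in r[:3]])
        if r: rs.append(ray(p,r[0]["point"]))
    if len(rs)==2: print("   tri",*tri(rs))
E
python3 look.py a lamp_mid,lamp_wheel,lamp,rail_open,rail_closed,pad_top,dish,tape,gluegun,spool
python3 -c "
from h import *
s=ctrl.state();print(s)"
```

```text
pics
scene 1 cam at [ 1.3133 -0.3078  0.8938]
top 2 cam at [0.4168 0.0159 1.3545]
lamp_mid scene [([178.9, 214.6], 0.47)]
lamp_mid top [([277.6, 166.7], 0.9)]
   tri [ 0.6062 -0.1457  0.1595] [np.float64(0.11216259077007314), np.float64(0.1121625907700731)]
lamp_wheel scene [([257.8, 210.2], 0.78), ([246.7, 201.3], 0.42), ([254.6, 235.9], 0.17)]
lamp_wheel top [([276.8, 161.8], 0.59)]
   tri [ 0.6321 -0.0353  0.1406] [np.float64(0.002359842262970042), np.float64(0.002359842262970114)]
lamp scene [([257.6, 238.7], 0.8)]
lamp top [([277.8, 168.6], 0.64)]
   tri [ 0.6353 -0.0386  0.0172] [np.float64(0.0017579175880470775), np.float64(0.0017579175880470016)]
rail_open scene [([298.6, 220.8], 0.97)]
rail_open top [([224.7, 179.5], 0.68), ([267.0, 234.5], 0.3)]
   tri [0.6077 0.1168 0.0156] [np.float64(0.0007231179680906931), np.float64(0.0007231179680904884)]
rail_closed scene [([203.5, 258.1], 0.57)]
rail_closed top [([343.0, 158.7], 0.83), ([396.0, 217.1], 0.2)]
   tri [ 0.6582 -0.2225  0.0292] [np.float64(0.007892937178589613), np.float64(0.007892937178589545)]
pad_top scene [([244.2, 
[... 964 characters left out ...]
e-04,
        7.98416702e+01, -8.62230748e+00]), 'qvel': array([ 0.01751279,  0.0533024 , -0.01793939, -0.01676249,  0.04409973,
       -0.00820197]), 'joint_torque': array([-1.50026463e-04, -3.83053100e+01, -2.91975689e+01, -5.11146136e-04,
        7.73880547e-04, -8.91749352e-06]), 'position': array([ 0.14380158, -0.55672753,  0.20319048]), 'tool_rot': array([[ 2.50087631e-01,  1.27956278e-05,  9.68223206e-01],
       [-9.68223206e-01, -5.33872593e-06,  2.50087631e-01],
       [ 8.36910659e-06, -1.00000000e+00,  1.10538745e-05]]), 'wrist_force': array([ 0.71876574,  0.87280046, -0.95185332]), 'ft_torque': array([ 0.04622893, -0.01469464,  0.00560277]), 'gripper_width': 0.08524493860714819}
```

View pics/a_scene.png

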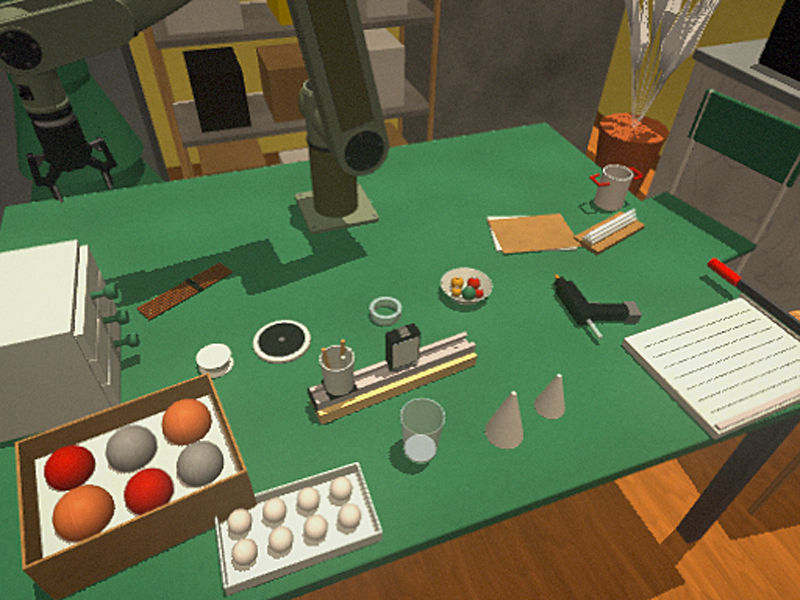

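View pics/a_top.png

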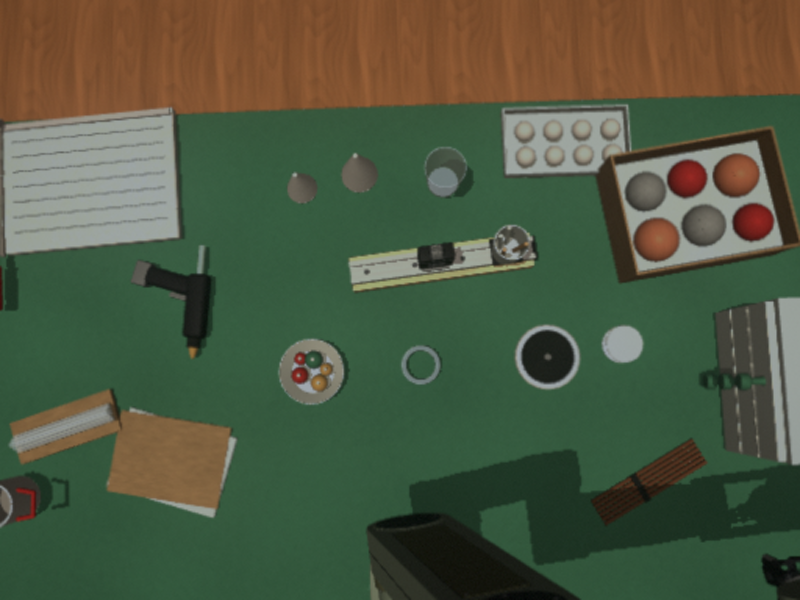

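```bash
cat > crop.py <<'E'
import sys
from h import *
n,tag,x0,y0,x1,y1=sys.argv[1],sys.argv[2],*map(int,sys.argv[3:])
im=read_camera(n)["color"][y0:y1,x0:x1]
s=min(800/(x1-x0),600/(y1-y0)); cv2.imwrite(f"pics/{tag}.png",cv2.resize(im,None,fx=s,fy=s,interpolation=cv2.INTER_CUBIC)); print(s)
E
python3 crop.py top b1 215 135 355 240; python3 crop.py scene b2 190 195 310 285
```

```text
5.714285714285714
6.666666666666667
```

Run:
```python
from h import *
np.set_printoptions(precision=4,suppress=True)
p=read_camera("top")
for n in ["rail_open","rail_closed"]:
    r=spot_point(n,p)[0]["point"]; print(n,r,onz(p,r,.033))
r=spot_point("lamp_wheel",p)[0]["point"]; print(r,onz(p,r,.145))
r=spot_point("pad_top",p)[0]["point"]; print(r,onz(p,r,.01))
q=read_camera("scene")
for n in ["rail_open","rail_closed"]:
    r=spot_point(n,q)[0]["point"]; print(n,r,onz(q,r,.033))
r=spot_point("lamp_wheel",q)[0]["point"]; print(r,onz(q,r,.145))
```

```text
rail_open [220.5, 177.5] [0.6112 0.1269 0.033 ]
rail_closed [344.8, 160.6] [ 0.6496 -0.2344  0.033 ]
[279.0, 161.4] [ 0.6331 -0.0388  0.145 ]
[352.3, 226.0] [ 0.4608 -0.2507  0.01  ]
rail_open [299.6, 214.8] [0.5987 0.1236 0.033 ]
rail_closed [199.0, 258.4] [ 0.6608 -0.2281  0.033 ]
[258.5, 212.1] [ 0.6432 -0.0398  0.145 ]
```

View pics/b1.png

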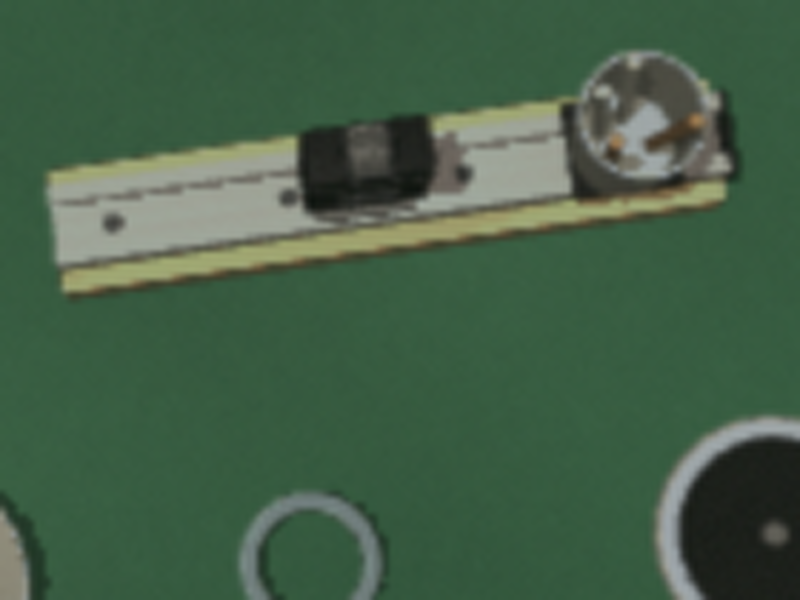

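View pics/b2.png

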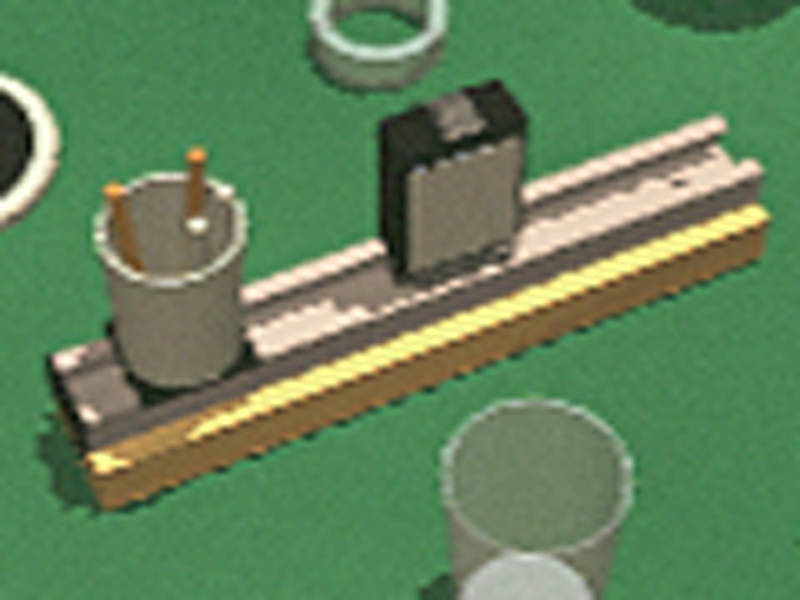

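Run:
```python
from h import *
np.set_printoptions(precision=4,suppress=True)
p=read_camera("top");q=read_camera("scene")
def T(x,y,z): return onz(p,(215+(x+.5)/5.714-.5,135+(y+.5)/5.714-.5),z)
def S(x,y,z): return onz(q,(190+(x+.5)/6.667-.5,195+(y+.5)/6.667-.5),z)
for l,v in dict(far_open=T(47,173,.03),far_mid=T(560,100,.03),near_open=T(62,290,.03),near_closed=T(725,203,.03),chan_near_open=T(58,265,.051),chan_near_cl=T(570,197,.051), lamptop_fl=T(301,136,.139),lamptop_fr=T(428,118,.139),lamptop_nl=T(305,200,.139),lamptop_nr=T(432,188,.139),wheel=T(368,150,.145),
 padc=T(775,535,.01)).items(): print(l,v)
print('scene')
for l,v in dict(far_open_bot=S(765,262,0),far_open=S(768,214,.03),far_cl=S(92,458,.03),cham_far_open=S(760,172,.051),chan_near_open=S(722,122,.051),lt_nearR=S(492,84,.139),lt_nearL=S(384,122,.139),lt_farL=S(412,165,.139),lt_farR=S(522,130,.139),wheel=S(458,108,.145)).items(): print(l,v)
```

```text
far_open [0.6486 0.1197 0.03  ]
far_mid [ 0.6781 -0.1426  0.03  ]
near_open [0.5883 0.1133 0.03  ]
near_closed [ 0.6225 -0.2239  0.03  ]
chan_near_open [0.5982 0.1135 0.051 ]
chan_near_cl [ 0.6246 -0.1429  0.051 ]
lamptop_fl [ 0.6433 -0.008   0.139 ]
lamptop_fr [ 0.65   -0.0676  0.139 ]
lamptop_nl [ 0.613  -0.0089  0.139 ]
lamptop_nr [ 0.6168 -0.0682  0.139 ]
wheel [ 0.6346 -0.0388  0.145 ]
padc [ 0.4546 -0.2444  0.01  ]
scene
far_open_bot [0.6536 0.1183 0.    ]
far_open [0.6491 0.1184 0.03  ]
far_cl [ 0.6795 -0.22    0.03  ]
cham_far_open [0.6399 0.1161 0.051 ]
chan_near_open [0.604 0.113 0.051]
lt_nearR [ 0.6237 -0.0172  0.139 ]
lt_nearL [ 0.63   -0.0697  0.139 ]
lt_farL [ 0.6578 -0.0667  0.139 ]
lt_farR [ 0.654  -0.0149  0.139 ]
wheel [ 0.638  -0.0386  0.145 ]
```

Request:
move_arm([
  {"grip": 1,"dp": [0,0,0],"spin": 0.076},
  {"grip": 1,"dp": [0,0,0],"spin": 0.076},
  {"grip": 1,"dp": [-2.3,0,2.7],"spin": 0},
  {"grip": 1,"dp": [-2.3,0,2.7],"spin": 0},
  {"grip": 1,"dp": [-2.3,0,2.7],"spin": 0},
  {"grip": 1,"dp": [-2.3,0,2.7],"spin": 0},
  {"grip": 1,"dp": [-2.3,0,2.7],"spin": 0},
  {"grip": 1,"dp": [-2.3,0,2.7],"spin": 0},
  {"grip": 1,"dp": [-2.3,0,2.7],"spin": 0},
  {"grip": 1,"dp": [-2.3,0,2.7],"spin": 0},
], force=40)

```text
time: 2.58
position: [0.3412, -0.3506, 0.2034]
tool_rot: [[0.1, 0.0, 0.995], [-0.995, -0.001, 0.1], [0.001, -1.0, 0.0]]
wrist_force: [0.6, -0.1, 0.1]
gripper_width: 0.0002
```

Request:
move_arm([
  {"grip": 1,"dp": [-2.5,0,3.0],"spin": 0},
  {"grip": 1,"dp": [-2.5,0,3.0],"spin": 0},
  {"grip": 1,"dp": [-2.5,0,3.0],"spin": 0},
  {"grip": 1,"dp": [-2.5,0,3.0],"spin": 0},
  {"grip": 1,"dp": [-2.5,0,3.0],"spin": 0},
  {"grip": 1,"dp": [-2.5,0,3.0],"spin": 0},
  {"grip": 1,"dp": [-2.5,0,3.0],"spin": 0},
  {"grip": 1,"dp": [-2.5,0,3.0],"spin": 0},
  {"grip": 1,"dp": [-2.5,0,3.0],"spin": 0},
  {"grip": 1,"dp": [-2.5,0,3.0],"spin": 0},
])

```text
time: 3.42
position: [0.6147, -0.0713, 0.2033]
tool_rot: [[0.101, 0.0, 0.995], [-0.995, -0.0, 0.101], [0.0, -1.0, 0.0]]
wrist_force: [1.1, -0.7, -0.2]
gripper_width: -0.0002
```

Request:
move_arm([
  {"grip": 1,"dp": [-1.5,0,1.6],"spin": 0},
  {"grip": 1,"dp": [-1.4,1.0,1.6],"spin": 0},
  {"grip": 1,"dp": [0,2.0,0],"spin": 0},
  {"grip": 1,"dp": [0,1.6,0],"spin": 0},
  {"grip": 1,"dp": [0,0.4,0],"spin": 0},
  {"grip": 1,"dp": [0,0,0],"spin": 0},
])

```text
time: 3.92
position: [0.6409, -0.0405, 0.151]
tool_rot: [[0.101, -0.004, 0.995], [-0.995, 0.001, 0.101], [-0.001, -1.0, -0.004]]
wrist_force: [0.2, -0.1, -0.0]
gripper_width: 0.0002
```

```bash
python3 crop.py scene c1 230 180 290 225;python3 crop.py top c2 245 140 305 185
```

```text
13.333333333333334
13.333333333333334
```

View pics/c1.png

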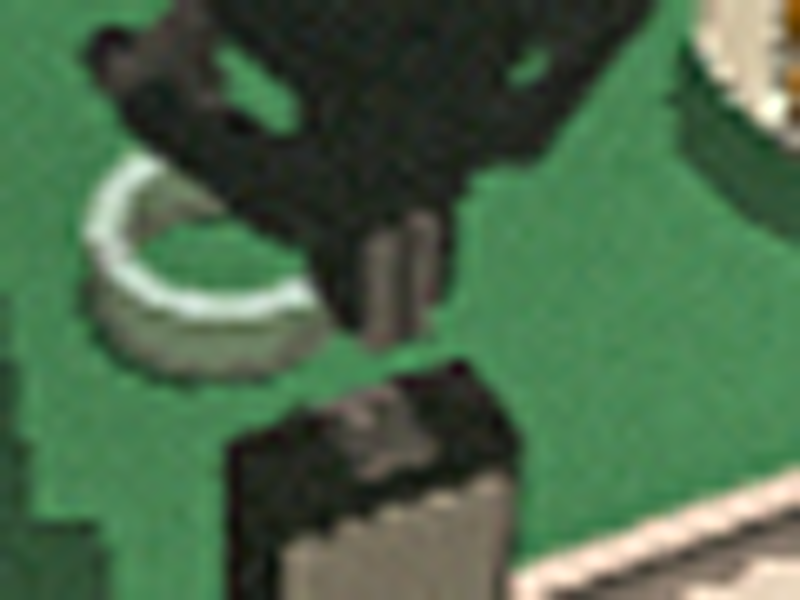

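View pics/c2.png

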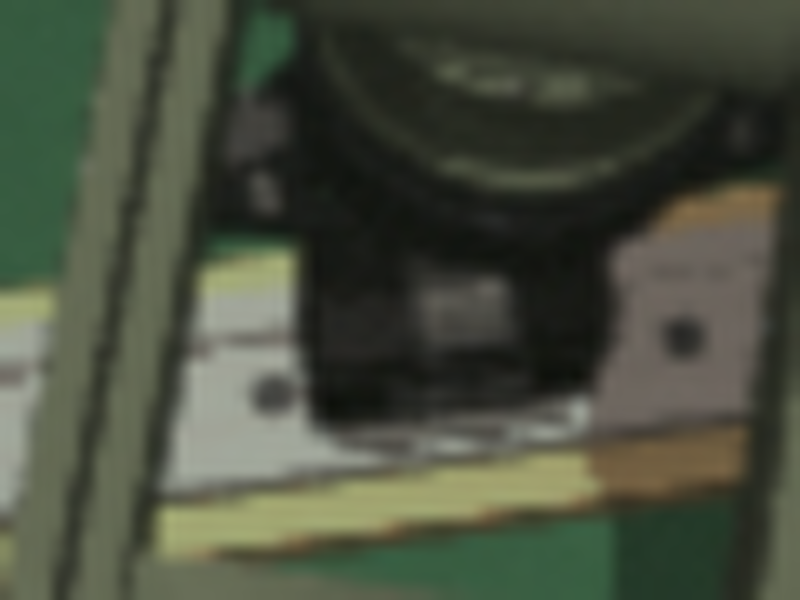

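Run:
```python
from h import *
q=read_camera("scene")
s=ctrl.state(); print(s["position"])
f=lambda X:(proj(q,X)-[230,180]+.5)*13.333
print(f(s["position"])); 
for X in [(.635,-.039,.145),(.63,-.04,.145),(.65,-.037,.135),(.62,-.041,.135)]: print(X,f(X))
```

```text
[ 0.64323853 -0.04143713  0.15464839]
[380.82410774 405.33355642]
(0.635, -0.039, 0.145) [377.14225852 408.04950183]
(0.63, -0.04, 0.145) [364.82854002 393.52208679]
(0.65, -0.037, 0.135) [408.94851312 485.32947133]
(0.62, -0.041, 0.135) [343.93703235 395.70553992]
```

Run:
```python
from h import *
q=read_camera("scene")
s=ctrl.state(); print(s["time"],s["position"],s["gripper_width"],s["wrist_force"])
im=q["color"][160:235,210:310]
im=cv2.resize(im,None,fx=8,fy=8,interpolation=cv2.INTER_CUBIC)
R=s["tool_rot"];p0=s["position"]
for dx in(-.01,.01):
  for dz in (-.011,.011):
    u=(proj(q,p0+R@np.array([dx,0,dz]))-[210,160]+.5)*8
    cv2.circle(im,(int(u[0]),int(u[1])),2,(0,0,255),-1)
u=(proj(q,p0+R@np.array([0,-.019,0]))-[210,160]+.5)*8
cv2.circle(im,(int(u[0]),int(u[1])),3,(255,0,0),-1)
cv2.imwrite("pics/d1.png",im)
```

```text
4.1167 [ 0.64345058 -0.04150694  0.1549905 ] -0.000404032898610306 [-0.24906274  0.23418748  0.55637502]
```

View pics/d1.png

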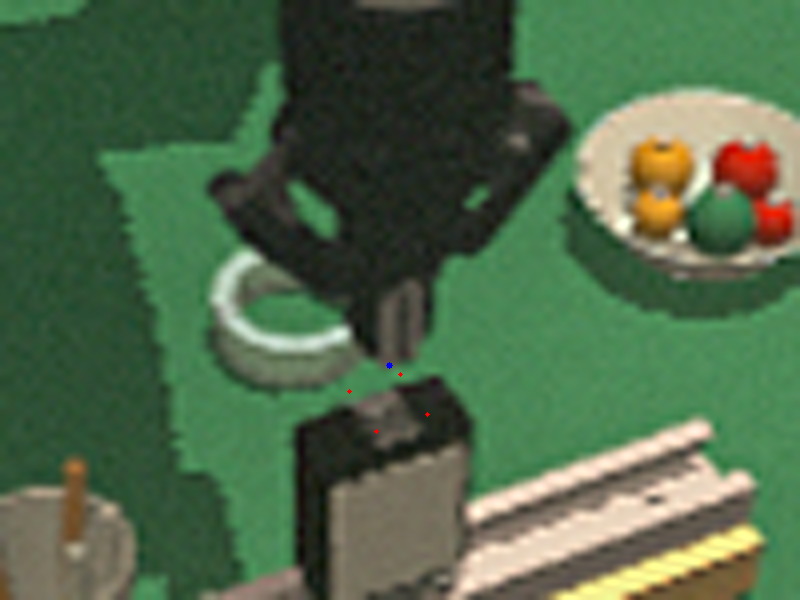

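Request:
move_arm([
  {"grip": 1,"dp": [0,0.3,0],"spin": 0},
  {"grip": 1,"dp": [0,0.3,0],"spin": 0},
  {"grip": 1,"dp": [0,0,0],"spin": 0},
])

```text
time: 4.37
position: [0.6422, -0.0411, 0.147]
tool_rot: [[0.1, -0.0, 0.995], [-0.995, 0.0, 0.1], [-0.0, -1.0, -0.0]]
wrist_force: [0.1, 0.0, -0.9]
gripper_width: -0.0001
```

Request:
move_arm([
  {"grip": 1,"dp": [0,0.2,0],"spin": 0},
  {"grip": 1,"dp": [0,0,0],"spin": 0},
])

```text
time: 4.53
position: [0.6422, -0.0409, 0.1448]
tool_rot: [[0.101, -0.001, 0.995], [-0.995, 0.0, 0.101], [-0.0, -1.0, -0.001]]
wrist_force: [0.8, -0.2, 0.1]
gripper_width: 0.0
```

Request:
move_arm([
  {"grip": 1,"dp": [0,0.2,0],"spin": 0},
  {"grip": 1,"dp": [0,0,0],"spin": 0},
])

```text
time: 4.7
position: [0.6422, -0.0409, 0.1427]
tool_rot: [[0.101, -0.001, 0.995], [-0.995, 0.0, 0.101], [-0.0, -1.0, -0.001]]
wrist_force: [-0.9, -0.4, -0.8]
gripper_width: 0.0002
```

```bash
cat > crop2.py <<'E'
import sys
from h import *
n,tag,x0,y0,x1,y1=sys.argv[1],sys.argv[2],*map(int,sys.argv[3:])
q=read_camera(n);s=ctrl.state()
im=q["color"][y0:y1,x0:x1]
k=min(800/(x1-x0),600/(y1-y0)); im=cv2.resize(im,None,fx=k,fy=k,interpolation=cv2.INTER_CUBIC)
u=(proj(q,s["position"])-[x0,y0]+.5)*k; cv2.circle(im,(int(u[0]),int(u[1])),3,(0,0,255),-1)
cv2.imwrite(f"pics/{tag}.png",im); print(s["time"],s["position"],s["wrist_force"],k)
E
python3 crop2.py scene e1 220 170 300 230
```

```text
4.75 [ 0.64223178 -0.04087863  0.14286273] [-1.03210084 -0.15722487  0.42959373] 10.0
```

View pics/e1.png

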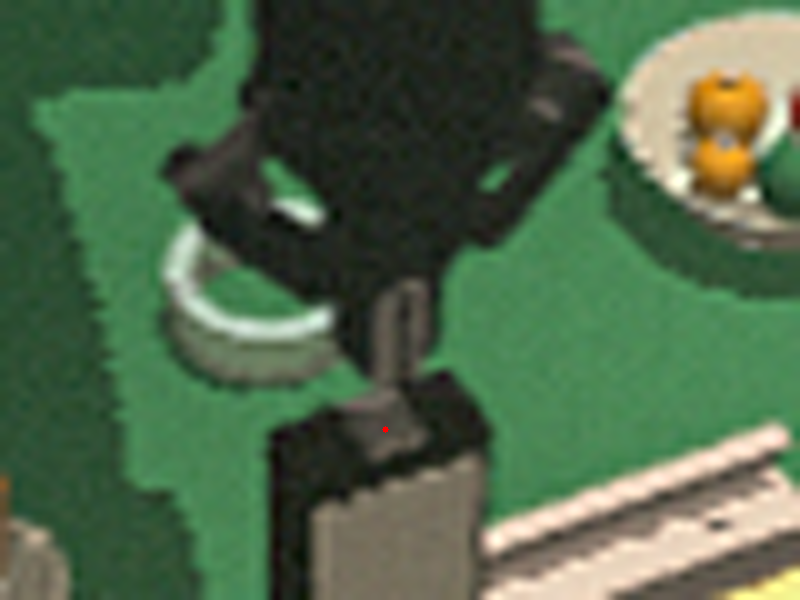

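Request:
move_arm([
  {"grip": 1,"dp": [0,0.2,0],"spin": 0},
  {"grip": 1,"dp": [0,0,0],"spin": 0},
])

```text
time: 4.92
position: [0.6422, -0.0409, 0.1408]
tool_rot: [[0.101, -0.001, 0.995], [-0.995, 0.0, 0.101], [-0.0, -1.0, -0.0]]
wrist_force: [-0.3, 0.3, -0.6]
gripper_width: -0.0002
```

Run:
```python
from h import *
np.set_printoptions(precision=4,suppress=True)
q=read_camera("scene")
for z in (.143,.15,.155,.16,.165): print(onz(q,(220+40,170+37.5),z), onz(q,(220+38.5,170+41),z))
```

```text
[ 0.6254 -0.0285  0.143 ] [ 0.6372 -0.0376  0.143 ]
[ 0.6318 -0.0311  0.15  ] [ 0.6435 -0.0401  0.15  ]
[ 0.6364 -0.033   0.155 ] [ 0.648  -0.0419  0.155 ]
[ 0.641  -0.0348  0.16  ] [ 0.6526 -0.0437  0.16  ]
[ 0.6455 -0.0367  0.165 ] [ 0.6571 -0.0455  0.165 ]
```

Request:
move_arm([
  {"grip": 1,"dp": [0,0.2,0],"spin": 0},
  {"grip": 1,"dp": [0,0.1,0],"spin": 0},
])

```text
time: 5.13
position: [0.6424, -0.0409, 0.138]
tool_rot: [[0.101, -0.0, 0.995], [-0.995, 0.0, 0.101], [-0.0, -1.0, -0.0]]
wrist_force: [-0.2, -0.4, -0.0]
gripper_width: -0.0001
```

```bash
python3 crop2.py scene e2 220 170 300 230; python3 crop2.py top e3 240 135 310 187
```

```text
5.1833 [ 0.64218551 -0.04087005  0.13771168] [-0.18714287 -0.10627409  0.46278325] 10.0
5.2333 [ 0.64219133 -0.04090171  0.13781691] [0.51962277 0.09649464 0.31546384] 11.428571428571429
```

View pics/e2.png

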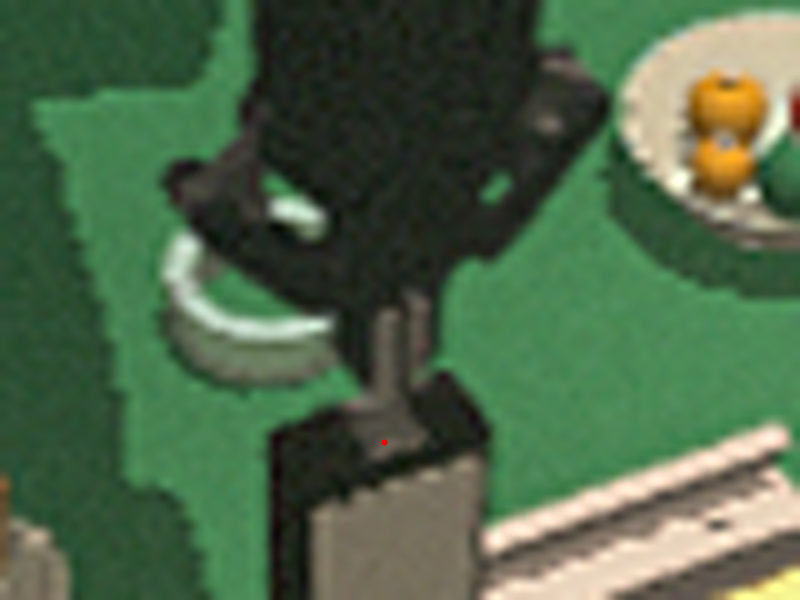

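View pics/e3.png

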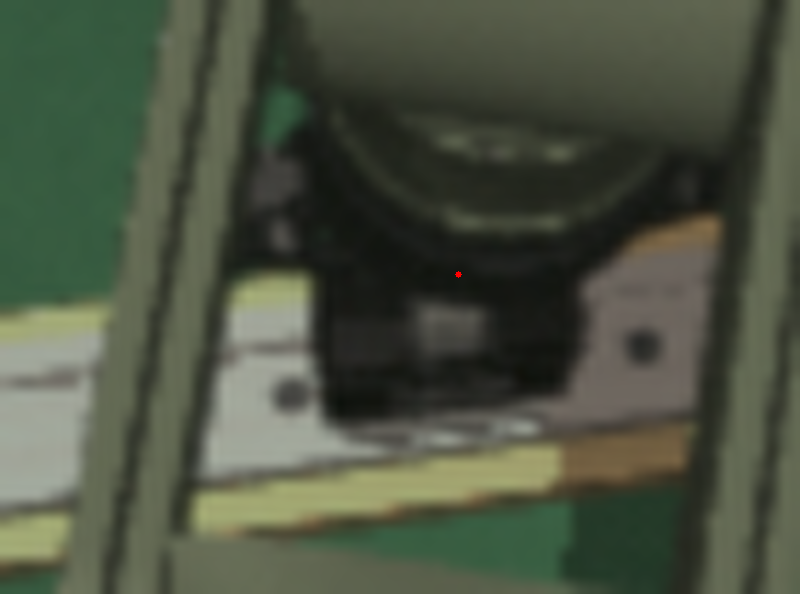

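Request:
move_arm([
  {"grip": 1,"dp": [0,0.2,0],"spin": 0},
  {"grip": 1,"dp": [0,0.1,0],"spin": 0},
])

```text
time: 5.4
position: [0.6424, -0.0409, 0.135]
tool_rot: [[0.101, -0.0, 0.995], [-0.995, 0.0, 0.101], [-0.0, -1.0, -0.0]]
wrist_force: [1.2, -0.5, 0.1]
gripper_width: 0.0
```

Request:
move_arm([
  {"grip": 1,"dp": [0,0.2,0],"spin": 0},
  {"grip": 1,"dp": [0,0.1,0],"spin": 0},
])

```text
time: 5.57
position: [0.6423, -0.0409, 0.1318]
tool_rot: [[0.101, -0.0, 0.995], [-0.995, 0.0, 0.101], [-0.0, -1.0, -0.0]]
wrist_force: [-0.5, 0.0, 0.7]
gripper_width: 0.0002
```

```bash
python3 crop2.py scene e4 220 170 300 230
```

```text
5.6167 [ 0.64213001 -0.0408749   0.13159472] [-0.74139963 -0.03131738  0.38205401] 10.0
```

View pics/e4.png

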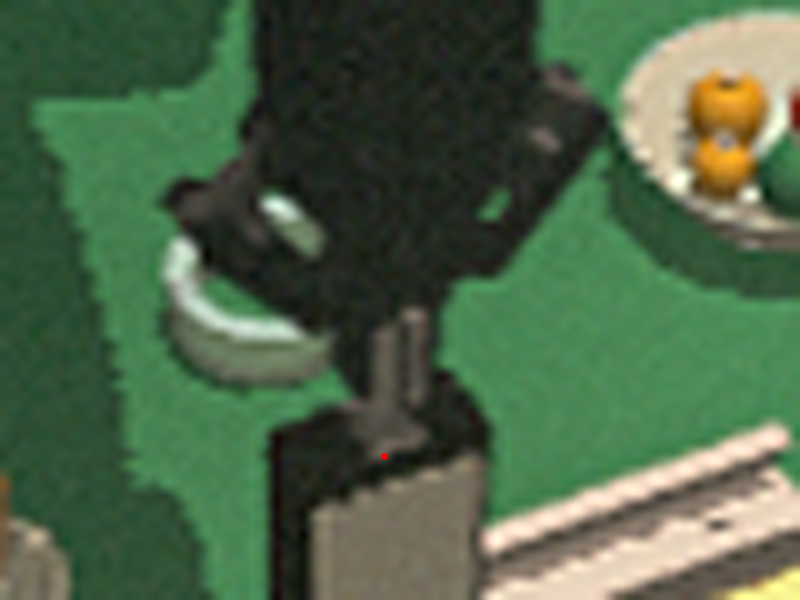

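Request:
move_arm([
  {"grip": 1,"dp": [0,0.2,0],"spin": 0},
  {"grip": 1,"dp": [0,0.1,0],"spin": 0},
])

```text
time: 5.78
position: [0.6424, -0.0409, 0.129]
tool_rot: [[0.101, -0.0, 0.995], [-0.995, 0.0, 0.101], [-0.0, -1.0, -0.0]]
wrist_force: [0.1, -0.6, 0.4]
gripper_width: 0.0001
```

Request:
move_arm([
  {"grip": 1,"dp": [0,0.1,0],"spin": 0},
  {"grip": 1,"dp": [0,0.1,0],"spin": 0},
])

```text
time: 5.95
position: [0.6424, -0.0409, 0.127]
tool_rot: [[0.101, -0.0, 0.995], [-0.995, 0.0, 0.101], [-0.0, -1.0, -0.0]]
wrist_force: [0.5, -0.0, -0.8]
gripper_width: -0.0002
```

Request:
move_arm([
  {"grip": 1,"dp": [0,0.1,0],"spin": 0},
  {"grip": 1,"dp": [0,0.1,0],"spin": 0},
])

```text
time: 6.12
position: [0.6424, -0.0409, 0.1251]
tool_rot: [[0.101, -0.0, 0.995], [-0.995, -0.0, 0.101], [0.0, -1.0, -0.0]]
wrist_force: [-0.5, -0.7, -0.7]
gripper_width: 0.0001
```

```bash
python3 crop2.py scene e5 220 170 300 230; python3 crop2.py top e6 240 135 310 187
```

```text
6.1667 [ 0.64228217 -0.04093026  0.12483241] [-0.33316798 -0.05136961 -0.31559017] 10.0
6.2167 [ 0.64229539 -0.04090284  0.12494236] [ 0.00486502 -0.39114674  0.23453343] 11.428571428571429
```

View pics/e5.png

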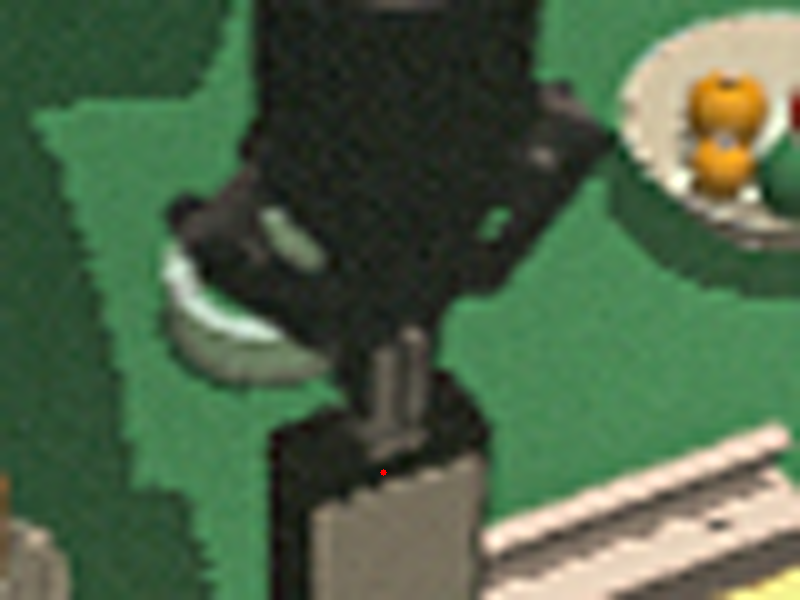

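View pics/e6.png

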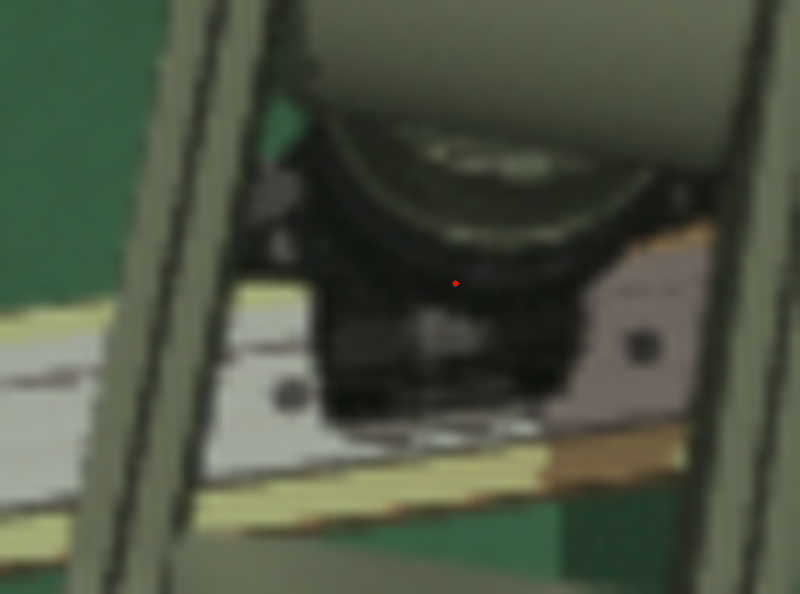

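Request:
move_arm([
  {"grip": 1,"dp": [0,0.1,0],"spin": 0},
  {"grip": 1,"dp": [0,0.1,0],"spin": 0},
])

```text
time: 6.38
position: [0.6426, -0.041, 0.1233]
tool_rot: [[0.101, 0.0, 0.995], [-0.995, -0.0, 0.101], [0.0, -1.0, 0.0]]
wrist_force: [-0.1, 0.0, 0.2]
gripper_width: -0.0
```

Request:
move_arm([
  {"grip": 1,"dp": [0,0.1,0],"spin": 0},
  {"grip": 1,"dp": [0,0.1,0],"spin": 0},
])

```text
time: 6.55
position: [0.6424, -0.0409, 0.1211]
tool_rot: [[0.101, -0.0, 0.995], [-0.995, 0.0, 0.101], [-0.0, -1.0, 0.0]]
wrist_force: [1.0, -0.6, 0.3]
gripper_width: -0.0003
```

Request:
move_arm([
  {"grip": 1,"dp": [0,0.1,0],"spin": 0},
  {"grip": 1,"dp": [0,0.1,0],"spin": 0},
])

```text
time: 6.72
position: [0.6424, -0.0409, 0.119]
tool_rot: [[0.101, -0.0, 0.995], [-0.995, 0.0, 0.101], [-0.0, -1.0, -0.0]]
wrist_force: [0.6, 0.1, 0.4]
gripper_width: 0.0001
```

```bash
python3 crop2.py scene e7 230 190 290 235
```

```text
6.7667 [ 0.64224553 -0.0409004   0.11879392] [-0.7997169   0.64965761  0.43460711] 13.333333333333334
```

View pics/e7.png

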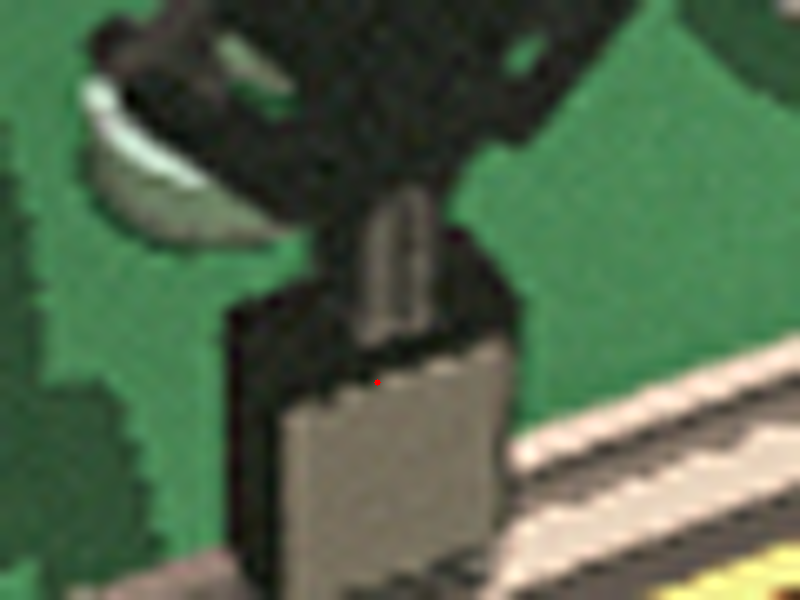

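Request:
move_arm([
  {"grip": 1,"dp": [0,0.1,0],"spin": 0},
  {"grip": 1,"dp": [0,0.1,0],"spin": 0},
])

```text
time: 6.93
position: [0.6425, -0.0409, 0.1172]
tool_rot: [[0.101, 0.0, 0.995], [-0.995, -0.0, 0.101], [0.0, -1.0, 0.0]]
wrist_force: [0.1, 0.3, -0.0]
gripper_width: -0.0003
```

Request:
move_arm([
  {"grip": 1,"dp": [0,0.1,0],"spin": 0},
  {"grip": 1,"dp": [0,0.1,0],"spin": 0},
])

```text
time: 7.1
position: [0.6434, -0.041, 0.1168]
tool_rot: [[0.101, 0.002, 0.995], [-0.995, -0.0, 0.101], [0.0, -1.0, 0.002]]
wrist_force: [-0.7, 0.0, 8.0]
gripper_width: 0.0001
```

Request:
move_arm([
  {"grip": 1,"dp": [0,0,-0.2],"spin": 0},
  {"grip": 1,"dp": [0,0,-0.2],"spin": 0},
  {"grip": 1,"dp": [0,0,-0.2],"spin": 0},
  {"grip": 1,"dp": [0,0,-0.2],"spin": 0},
  {"grip": 1,"dp": [0,0,-0.2],"spin": 0},
])

```text
time: 7.52
position: [0.6346, -0.0421, 0.1176]
tool_rot: [[0.101, 0.005, 0.995], [-0.995, -0.001, 0.101], [0.001, -1.0, 0.005]]
wrist_force: [0.3, 0.1, 6.1]
gripper_width: 0.0
```

```bash
python3 crop2.py scene f1 230 190 290 235
```

```text
7.5667 [ 0.63419284 -0.04215117  0.11764066] [-0.34387562 -0.16242495  6.85992044] 13.333333333333334
```

View pics/f1.png

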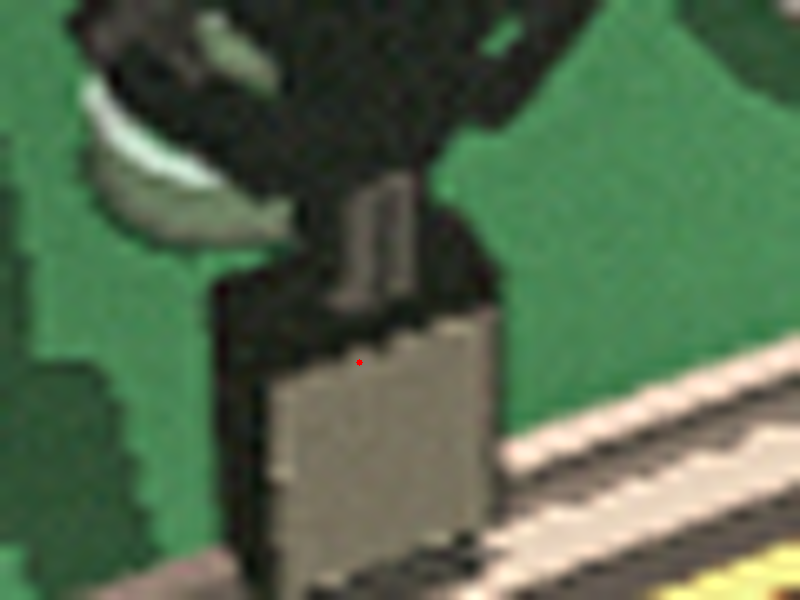

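Request:
move_arm([
  {"grip": 1,"dp": [0,0,-0.2],"spin": 0},
  {"grip": 1,"dp": [0,0,-0.2],"spin": 0},
  {"grip": 1,"dp": [0,0,-0.2],"spin": 0},
  {"grip": 1,"dp": [0,0,-0.2],"spin": 0},
  {"grip": 1,"dp": [0,0,-0.2],"spin": 0},
])

```text
time: 7.98
position: [0.6249, -0.0431, 0.1178]
tool_rot: [[0.101, 0.006, 0.995], [-0.995, -0.001, 0.101], [0.001, -1.0, 0.006]]
wrist_force: [0.6, 0.8, 5.5]
gripper_width: 0.0
```

```bash
python3 crop2.py scene f2 230 190 290 235
```

```text
8.0333 [ 0.62454783 -0.04313045  0.11772788] [1.09176143 1.20035899 7.04419366] 13.333333333333334
```

View pics/f2.png

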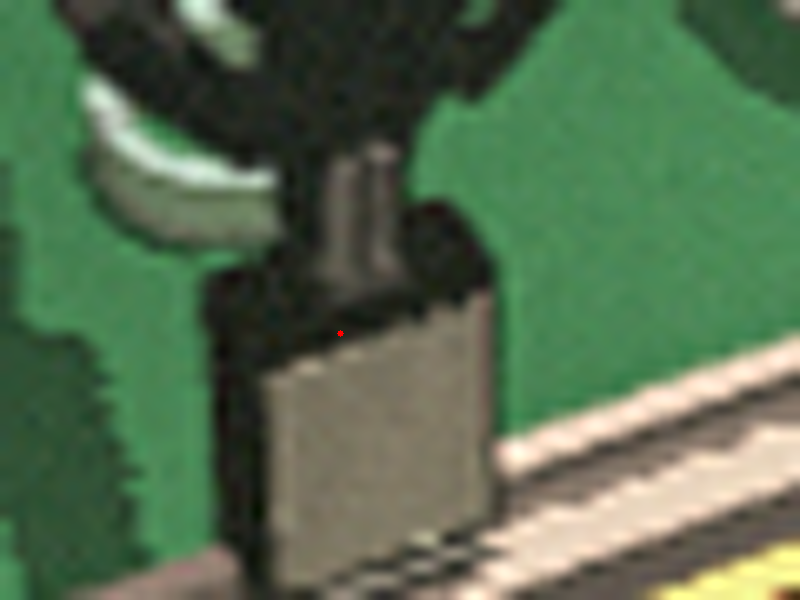

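Request:
move_arm([
  {"grip": 1,"dp": [0,0,-0.2],"spin": 0},
  {"grip": 1,"dp": [0,0,-0.2],"spin": 0},
  {"grip": 1,"dp": [0,0,-0.2],"spin": 0},
  {"grip": 1,"dp": [0,0,-0.2],"spin": 0},
])

```text
time: 8.37
position: [0.6174, -0.0439, 0.1177]
tool_rot: [[0.101, 0.007, 0.995], [-0.995, -0.001, 0.101], [0.001, -1.0, 0.007]]
wrist_force: [4.0, -0.1, 4.5]
gripper_width: -0.0001
```

```bash
python3 crop2.py scene f3 230 190 290 235
```

```text
8.4167 [ 0.61714121 -0.04395246  0.11764197] [2.78752041 0.21054489 6.3043041 ] 13.333333333333334
```

View pics/f3.png

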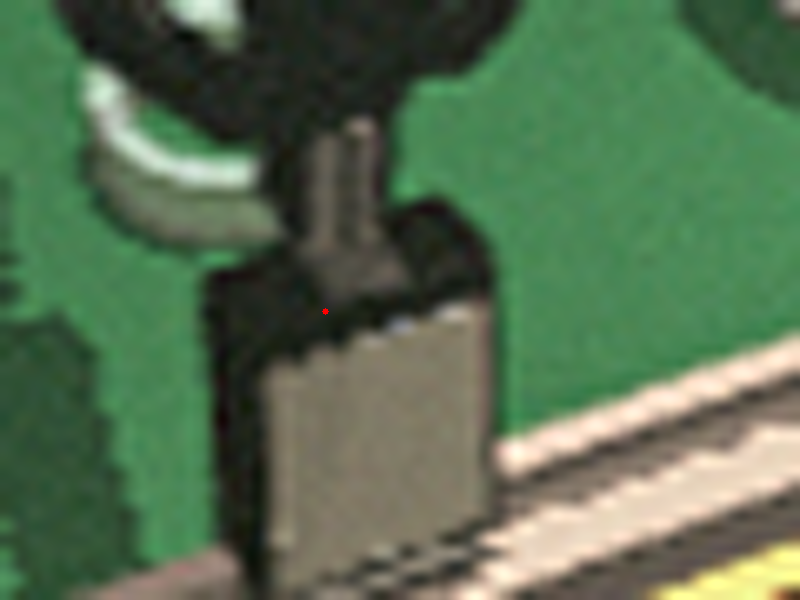

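Request:
move_arm([
  {"grip": 1,"dp": [0,-0.8,0],"spin": 0},
  {"grip": 1,"dp": [0,0,1.3],"spin": 0},
  {"grip": 1,"dp": [0,0,1.3],"spin": 0},
  {"grip": 1,"dp": [0,0.0,0],"spin": 0},
  {"grip": 1,"dp": [0,0.4,0],"spin": 0},
  {"grip": 1,"dp": [0,0.4,0],"spin": 0},
  {"grip": 1,"dp": [0,0,0],"spin": 0},
])

```text
time: 9.0
position: [0.6408, -0.0412, 0.1168]
tool_rot: [[0.101, 0.002, 0.995], [-0.995, -0.0, 0.101], [0.0, -1.0, 0.002]]
wrist_force: [-0.6, 0.0, 7.9]
gripper_width: -0.0001
```

Request:
move_arm([
  {"grip": 1,"dp": [0,0,-0.3],"spin": 0},
  {"grip": 1,"dp": [0,0,-0.3],"spin": 0},
  {"grip": 1,"dp": [0,0,-0.3],"spin": 0},
  {"grip": 1,"dp": [0,0,-0.3],"spin": 0},
  {"grip": 1,"dp": [0,0,-0.3],"spin": 0},
])

```text
time: 9.42
position: [0.6269, -0.0429, 0.1177]
tool_rot: [[0.1, 0.005, 0.995], [-0.995, -0.001, 0.1], [0.001, -1.0, 0.005]]
wrist_force: [1.4, 0.6, 7.5]
gripper_width: 0.0002
```

Request:
move_arm([
  {"grip": 1,"dp": [0,0,-0.2],"spin": 0},
  {"grip": 1,"dp": [0,0,-0.2],"spin": 0},
])

```text
time: 9.58
position: [0.6231, -0.0433, 0.1177]
tool_rot: [[0.1, 0.005, 0.995], [-0.995, -0.001, 0.1], [0.001, -1.0, 0.005]]
wrist_force: [2.6, 0.8, 6.6]
gripper_width: 0.0002
```

Request:
move_arm([
  {"grip": 1,"dp": [0,0,-0.2],"spin": 0},
  {"grip": 1,"dp": [0,0,-0.2],"spin": 0},
])

```text
time: 9.75
position: [0.6202, -0.0436, 0.1177]
tool_rot: [[0.1, 0.008, 0.995], [-0.995, -0.001, 0.1], [0.001, -1.0, 0.008]]
wrist_force: [4.2, 1.4, 5.3]
gripper_width: -0.0001
```

Request:
move_arm([
  {"grip": 1,"dp": [0,0,-0.2],"spin": 0},
  {"grip": 1,"dp": [0,0,-0.1],"spin": 0},
])

```text
time: 9.92
position: [0.6172, -0.0441, 0.1176]
tool_rot: [[0.1, 0.008, 0.995], [-0.995, -0.001, 0.1], [0.002, -1.0, 0.008]]
wrist_force: [3.7, 1.7, 5.6]
gripper_width: -0.0003
```

Request:
move_arm([
  {"grip": 1,"dp": [0,-0.8,0],"spin": 0},
  {"grip": 1,"dp": [0,0,1.2],"spin": 0},
  {"grip": 1,"dp": [0,0,1.2],"spin": 0},
  {"grip": 1,"dp": [0,0.0,0],"spin": 0},
  {"grip": 1,"dp": [0,0.4,0],"spin": 0},
  {"grip": 1,"dp": [0,0.5,0],"spin": 0},
  {"grip": 1,"dp": [0,0,0],"spin": 0},
])

```text
time: 10.5
position: [0.6393, -0.0414, 0.1168]
tool_rot: [[0.101, 0.003, 0.995], [-0.995, -0.0, 0.101], [0.0, -1.0, 0.003]]
wrist_force: [-1.6, 1.6, 10.2]
gripper_width: -0.0002
```

Request:
move_arm([
  {"grip": 1,"dp": [0,0,-0.3],"spin": 0},
  {"grip": 1,"dp": [0,0,-0.3],"spin": 0},
  {"grip": 1,"dp": [0,0,-0.3],"spin": 0},
  {"grip": 1,"dp": [0,0,-0.2],"spin": 0},
])

```text
time: 10.83
position: [0.6292, -0.0426, 0.1172]
tool_rot: [[0.101, 0.006, 0.995], [-0.995, -0.001, 0.101], [0.001, -1.0, 0.006]]
wrist_force: [0.8, 0.5, 9.9]
gripper_width: 0.0001
```

Request:
move_arm([
  {"grip": 1,"dp": [0,0,-0.2],"spin": 0},
  {"grip": 1,"dp": [0,0,-0.2],"spin": 0},
])

```text
time: 11.0
position: [0.6254, -0.0431, 0.1175]
tool_rot: [[0.101, 0.006, 0.995], [-0.995, -0.001, 0.101], [0.001, -1.0, 0.006]]
wrist_force: [0.9, 0.2, 10.4]
gripper_width: 0.0002
```

Request:
move_arm([
  {"grip": 1,"dp": [0,0,-0.2],"spin": 0},
  {"grip": 1,"dp": [0,0,-0.2],"spin": 0},
])

```text
time: 11.17
position: [0.6216, -0.0435, 0.1176]
tool_rot: [[0.1, 0.007, 0.995], [-0.995, -0.001, 0.1], [0.001, -1.0, 0.007]]
wrist_force: [2.9, 1.5, 9.6]
gripper_width: -0.0001
```

Request:
move_arm([
  {"grip": 1,"dp": [0,0,-0.2],"spin": 0},
  {"grip": 1,"dp": [0,0,-0.2],"spin": 0},
])

```text
time: 11.33
position: [0.6191, -0.0438, 0.1176]
tool_rot: [[0.1, 0.01, 0.995], [-0.995, -0.001, 0.1], [0.002, -1.0, 0.01]]
wrist_force: [4.1, 0.7, 7.5]
gripper_width: 0.0
```

Request:
move_arm([
  {"grip": 1,"dp": [0,0,-0.2],"spin": 0},
  {"grip": 1,"dp": [0,-1.5,0],"spin": 0},
  {"grip": 0.3,"dp": [0,-3.5,-3.0],"spin": 0},
  {"grip": 0,"dp": [0,-3.5,-3.0],"spin": 0},
  {"grip": 0,"dp": [0,-1.0,-3.0],"spin": 0},
])

```text
time: 11.75
position: [0.5305, -0.0529, 0.2059]
tool_rot: [[0.101, 0.005, 0.995], [-0.995, -0.002, 0.101], [0.002, -1.0, 0.005]]
wrist_force: [1.2, -0.1, 2.3]
gripper_width: 0.0361
```

```bash
python3 crop2.py scene g1 240 195 280 225; python3 look.py g lamp_wheel,lamp,lamp_mid
```

```text
11.8 [ 0.52483352 -0.0527886   0.20587124] [-3.67539142  0.52747246 -0.45799223] 20.0
scene 25 cam at [ 1.3133 -0.3078  0.8938]
top 26 cam at [0.4168 0.0159 1.3545]
lamp_wheel scene [([259.2, 206.9], 0.91)]
lamp_wheel top [([278.8, 161.5], 0.56)]
   tri [ 0.6319 -0.0359  0.1542] [np.float64(0.0020385583577152526), np.float64(0.002038558357715263)]
lamp scene [([256.1, 235.8], 0.94)]
lamp top [([278.7, 170.4], 0.58), ([266.8, 234.0], 0.28)]
   tri [ 0.6286 -0.041   0.0246] [np.float64(0.0014748601652269347), np.float64(0.0014748601652269822)]
lamp_mid scene [([257.5, 226.2], 0.96)]
lamp_mid top [([276.8, 162.8], 0.56)]
   tri [ 0.64   -0.0377  0.0803] [np.float64(0.002430739242955487), np.float64(0.0024307392429554634)]
```

View pics/g1.png

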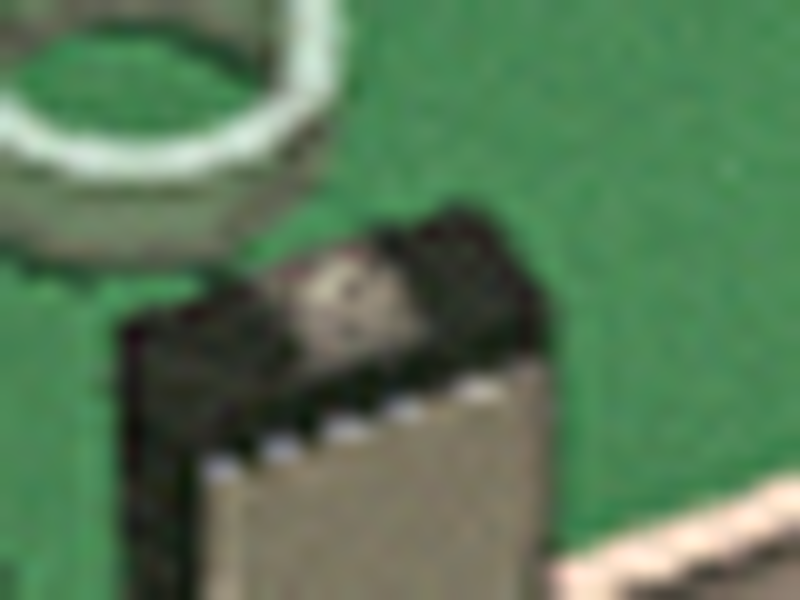

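View pics/g_scene.png

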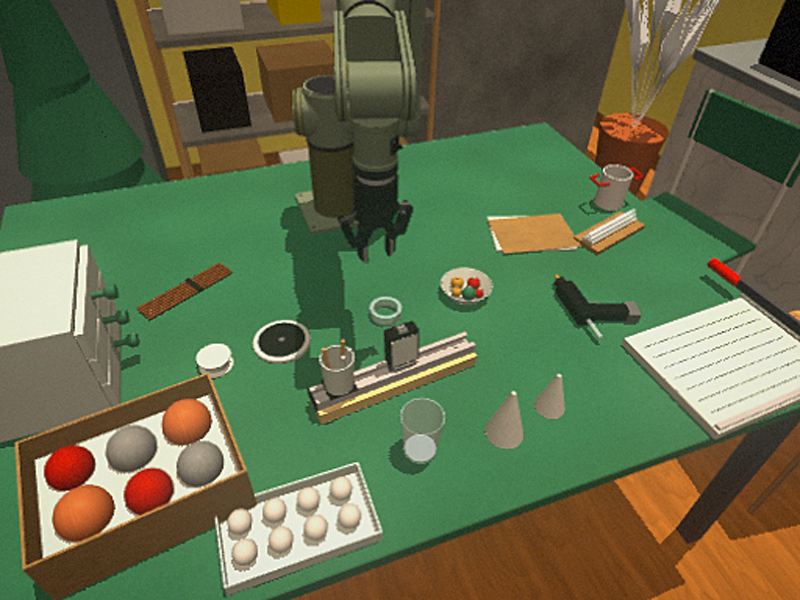

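Request:
move_arm([
  {"grip": 0,"dp": [0,0,0],"spin": 0},
  {"grip": 0,"dp": [0,0,0],"spin": 0},
  {"grip": 0,"dp": [0,0,0],"spin": 0},
])

```text
time: 12.45
position: [0.5299, -0.0523, 0.202]
tool_rot: [[0.101, -0.001, 0.995], [-0.995, 0.0, 0.101], [-0.0, -1.0, -0.001]]
wrist_force: [-0.3, -0.2, 0.4]
gripper_width: 0.0851
```

```bash
python3 crop2.py scene k1 200 110 290 178; python3 crop2.py top k2 230 140 330 215;  python3 -c "
from h import *
q=read_camera('scene');s=ctrl.state();p=s['position'];print(s['qpos'],s['gripper_width'])
for dz in (0,.015,.028,.041):
  for w in (-.0425,.0425):
    print(dz,w,(proj(q,p+s['tool_rot']@np.array([w,-dz,.011]))-[200,110]+.5)*600/68)
"
```

```text
12.5 [ 0.52989373 -0.0522476   0.20214345] [0.36997669 0.33648368 0.39435249] 8.823529411764707
12.55 [ 0.52986178 -0.05228167  0.20225557] [ 0.49544501 -0.18240117  0.09779217] 8.0
[-1.49529345e+01  6.71113276e+00  9.43425956e+01 -5.64491499e-04
  7.89551042e+01  6.92648855e+01] 0.08557267800531387
0 -0.0425 [500.29203873 551.33701436]
0 0.0425 [268.39632164 620.0855995 ]
0.015 -0.0425 [501.13430847 516.89806852]
0.015 0.0425 [266.98909456 585.37246867]
0.028 -0.0425 [501.87733189 486.51356894]
0.028 0.0425 [265.74590878 554.7318897 ]
0.041 -0.0425 [502.63280876 455.61638459]
0.041 0.0425 [264.48017821 523.56066302]
```

View pics/k1.png

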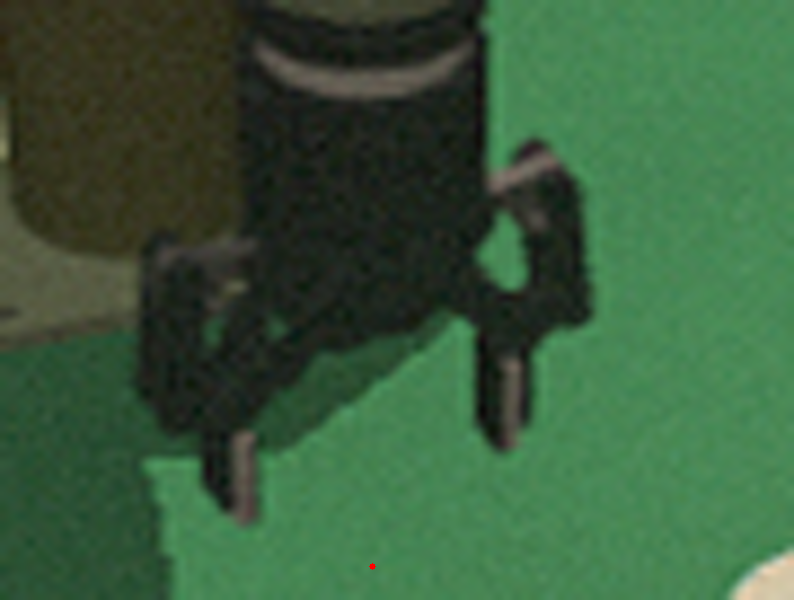

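View pics/k2.png

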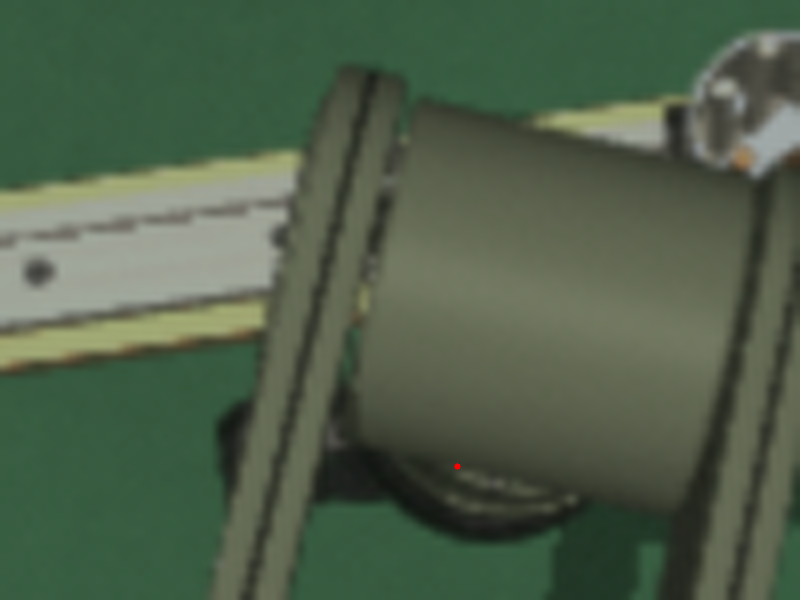

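Request:
move_arm([
  {"grip": 0,"dp": [-0.1,0,3.5],"spin": 0},
  {"grip": 0,"dp": [-0.1,0,3.5],"spin": 0},
  {"grip": 0,"dp": [0,0,3.5],"spin": 0},
  {"grip": 0,"dp": [0,3,0],"spin": 0},
  {"grip": 0,"dp": [0,3,0],"spin": 0},
  {"grip": 0,"dp": [0,3,0],"spin": 0},
  {"grip": 0,"dp": [0,0,0],"spin": 0},
  {"grip": 0,"dp": [0,0,0],"spin": 0},
])

```text
time: 13.27
position: [0.6321, -0.0393, 0.1102]
tool_rot: [[0.101, -0.005, 0.995], [-0.995, 0.001, 0.101], [-0.002, -1.0, -0.005]]
wrist_force: [0.2, -0.9, 1.7]
gripper_width: 0.085
```

```bash
python3 crop2.py scene l1 220 170 300 230; python3 crop2.py top l2 240 135 310 187
```

```text
13.3167 [ 0.63422038 -0.03981341  0.11292922] [ 0.31041599 -0.07113275  1.09380693] 10.0
13.3667 [ 0.63547559 -0.04007273  0.11459801] [-0.64306334 -0.31620172  1.38979507] 11.428571428571429
```

View pics/l1.png

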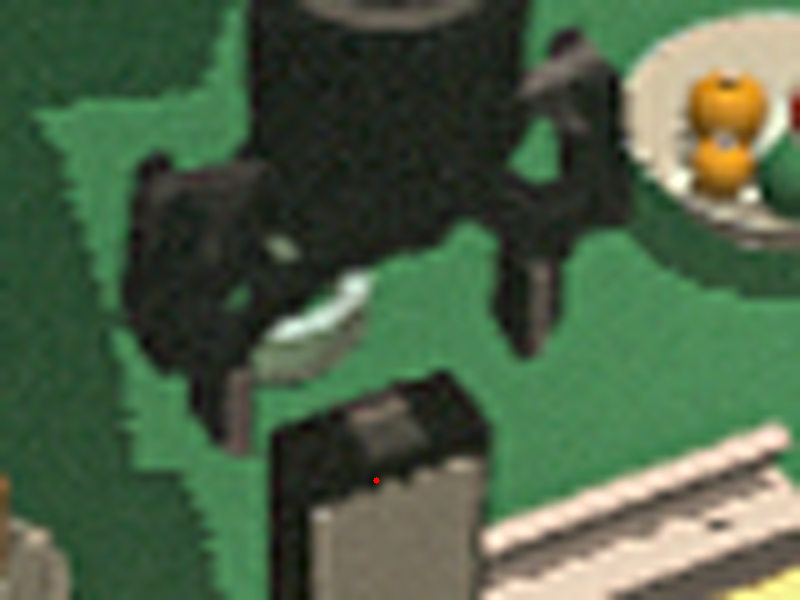

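View pics/l2.png

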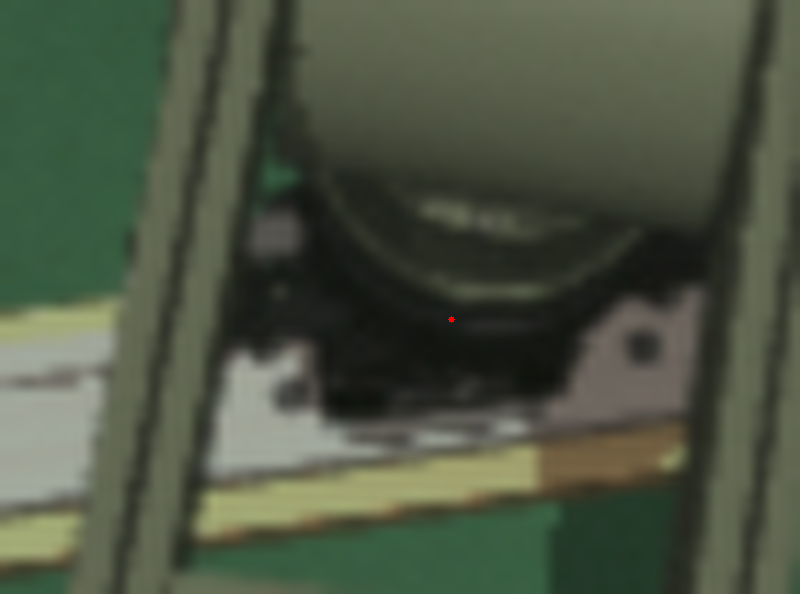

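Request:
move_arm([
  {"grip": 0,"dp": [0,1.5,0],"spin": 0},
  {"grip": 0,"dp": [0,1.5,0],"spin": 0},
  {"grip": 0,"dp": [0,0,0],"spin": 0},
  {"grip": 0,"dp": [0,0,0],"spin": 0},
])

```text
time: 13.7
position: [0.6349, -0.04, 0.0843]
tool_rot: [[0.101, 0.002, 0.995], [-0.995, -0.0, 0.101], [0.001, -1.0, 0.002]]
wrist_force: [-0.6, 0.0, 0.3]
gripper_width: 0.0854
```

Request:
move_arm([
  {"grip": 0,"dp": [0,1.0,0],"spin": 0},
  {"grip": 0,"dp": [0,1.0,0],"spin": 0},
  {"grip": 0,"dp": [0,0.6,0],"spin": 0},
  {"grip": 0,"dp": [0,0,0],"spin": 0},
  {"grip": 0,"dp": [0,0,0],"spin": 0},
])

```text
time: 14.12
position: [0.6333, -0.0396, 0.0555]
tool_rot: [[0.101, -0.002, 0.995], [-0.995, 0.0, 0.101], [-0.001, -1.0, -0.002]]
wrist_force: [0.4, 0.3, -0.3]
gripper_width: 0.0853
```

```bash
python3 crop2.py scene m1 220 180 300 240
```

```text
14.1667 [ 0.6338721  -0.03972297  0.05614144] [ 0.20892599 -0.70267808  0.03858821] 10.0
```

View pics/m1.png

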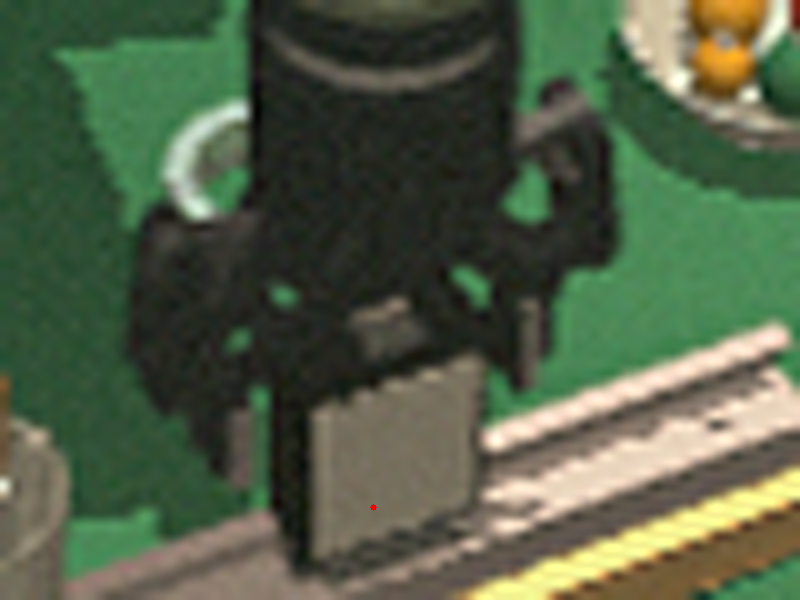

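Request:
move_arm([
  {"grip": 1,"dp": [0,0,0],"spin": 0},
  {"grip": 1,"dp": [0,0,0],"spin": 0},
  {"grip": 1,"dp": [0,0,0],"spin": 0},
  {"grip": 1,"dp": [0,0,0],"spin": 0},
  {"grip": 1,"dp": [0,0,0],"spin": 0},
  {"grip": 1,"dp": [0,0,0],"spin": 0},
], force=40)

```text
time: 14.67
position: [0.6347, -0.0399, 0.0573]
tool_rot: [[0.101, 0.002, 0.995], [-0.995, -0.0, 0.101], [0.0, -1.0, 0.002]]
wrist_force: [0.4, 0.2, 4.0]
gripper_width: 0.0613
```

```bash
python3 crop2.py scene m2 220 180 300 240
```

```text
14.7167 [ 0.63474136 -0.03983408  0.05732377] [ 0.98042082 -0.11522604  4.8574172 ] 10.0
```

View pics/m2.png

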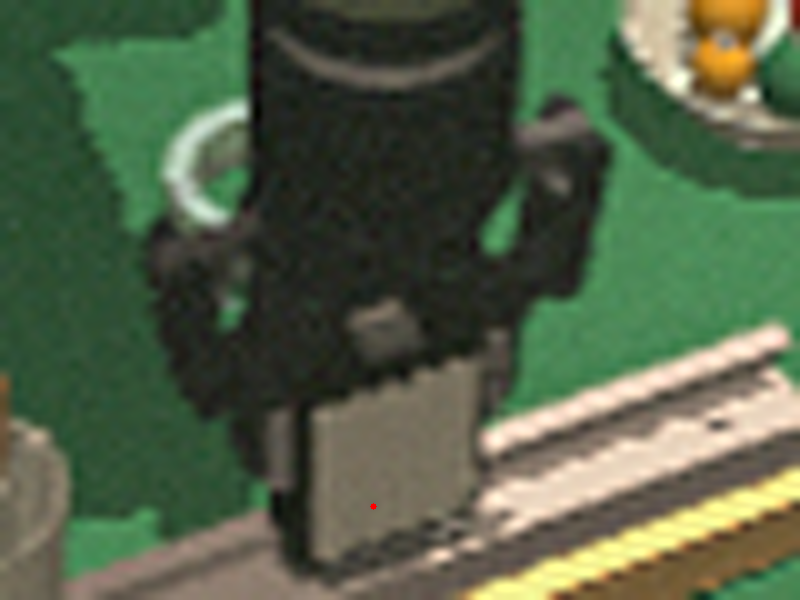

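Request:
move_arm([
  {"grip": 1,"dp": [0,-0.1,0],"spin": 0},
  {"grip": 1,"dp": [-0.8,0,0],"spin": 0},
  {"grip": 1,"dp": [-1.2,0,0],"spin": 0},
  {"grip": 1,"dp": [-1.2,0,0],"spin": 0},
  {"grip": 1,"dp": [-1.2,0,0],"spin": 0},
])

```text
time: 15.13
position: [0.6293, 0.0055, 0.0574]
tool_rot: [[0.101, -0.0, 0.995], [-0.995, 0.0, 0.101], [-0.0, -1.0, -0.0]]
wrist_force: [0.0, -1.3, 1.0]
gripper_width: 0.0616
```

```bash
python3 crop2.py scene n1 220 170 310 237
```

```text
15.1833 [0.62893124 0.00824999 0.05739586] [-1.05424468  2.14882877  1.63975215] 8.88888888888889
```

View pics/n1.png

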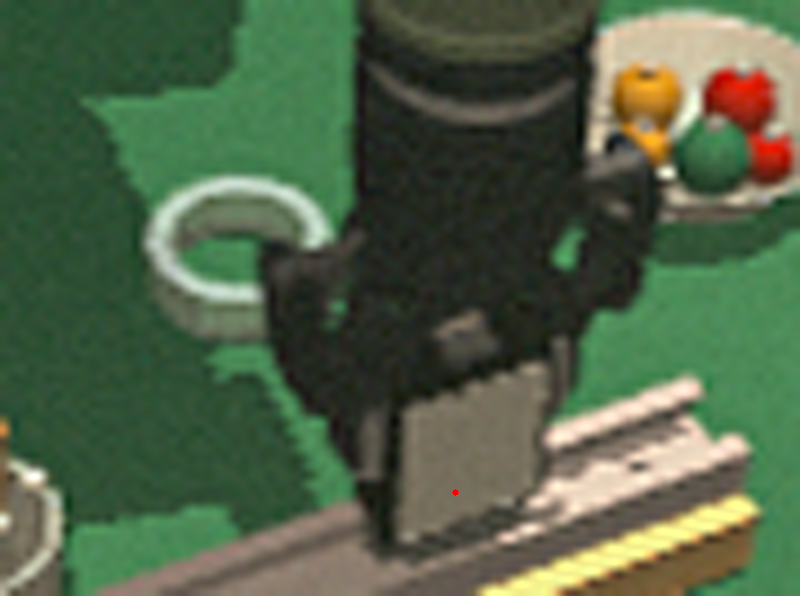

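Request:
move_arm([
  {"grip": 1,"dp": [-1.2,0,0],"spin": 0},
  {"grip": 1,"dp": [-1.2,0,0],"spin": 0},
  {"grip": 1,"dp": [-1.2,0,0],"spin": 0},
  {"grip": 1,"dp": [-1.2,0,0],"spin": 0},
  {"grip": 1,"dp": [-1.2,0,0],"spin": 0},
])

```text
time: 15.6
position: [0.6233, 0.0651, 0.0574]
tool_rot: [[0.101, -0.0, 0.995], [-0.995, 0.0, 0.101], [-0.0, -1.0, -0.0]]
wrist_force: [-0.3, -1.9, 0.7]
gripper_width: 0.0614
```

Request:
move_arm([
  {"grip": 1,"dp": [-1.2,0,0],"spin": 0},
  {"grip": 1,"dp": [-1.2,0,0],"spin": 0},
  {"grip": 1,"dp": [-1.2,0,0],"spin": 0},
  {"grip": 1,"dp": [-1.2,0,0],"spin": 0},
])

```text
time: 15.93
position: [0.6185, 0.1127, 0.0574]
tool_rot: [[0.101, -0.0, 0.995], [-0.995, 0.0, 0.101], [-0.0, -1.0, -0.0]]
wrist_force: [1.1, -0.5, 0.9]
gripper_width: 0.0616
```

Request:
move_arm([
  {"grip": 1,"dp": [-1.2,0,0],"spin": 0},
  {"grip": 1,"dp": [-1.2,0,0],"spin": 0},
  {"grip": 1,"dp": [-1.2,0,0],"spin": 0},
  {"grip": 1,"dp": [-1.2,0,0],"spin": 0},
  {"grip": 1,"dp": [-0.8,0,0],"spin": 0},
  {"grip": 1,"dp": [0,0,0],"spin": 0},
  {"grip": 1,"dp": [0,0,0],"spin": 0},
])

```text
time: 16.52
position: [0.6126, 0.1676, 0.0569]
tool_rot: [[0.102, -0.001, 0.995], [-0.995, -0.0, 0.102], [0.0, -1.0, -0.001]]
wrist_force: [-0.7, -0.3, -1.6]
gripper_width: 0.0616
```

```bash
python3 crop2.py scene o1 240 155 340 230;python3 crop2.py top o2 180 145 270 212
```

```text
16.5667 [0.61284363 0.1670265  0.05707131] [ 0.07605195 -0.14830623 -2.05335276] 8.0
16.6167 [0.61298695 0.16673725 0.0571874 ] [ 0.28415836  0.38312974 -3.29954829] 8.88888888888889
```

View pics/o1.png

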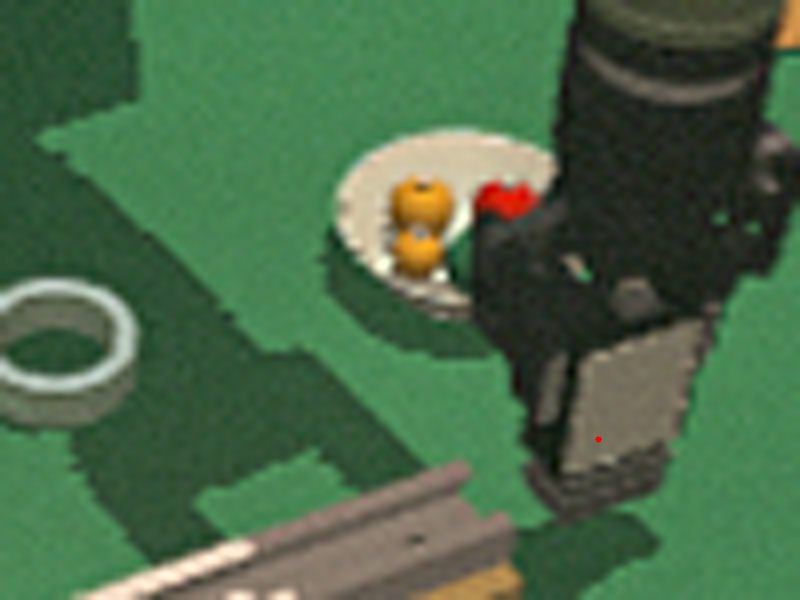

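View pics/o2.png

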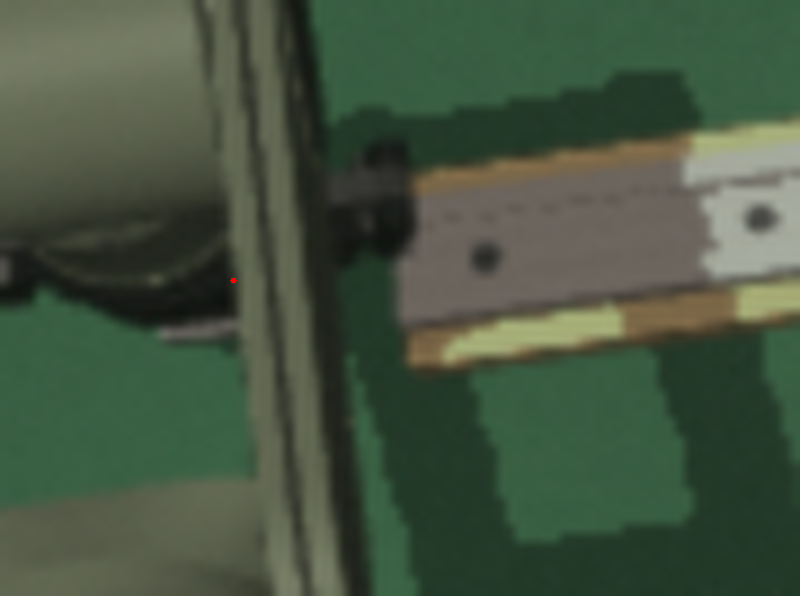

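Request:
move_arm([
  {"grip": 1,"dp": [0,-0.5,0],"spin": 0},
  {"grip": 1,"dp": [0,-1.3,0],"spin": 0},
  {"grip": 1,"dp": [0,-1.5,0],"spin": 0},
  {"grip": 1,"dp": [0,-1.5,0],"spin": 0},
  {"grip": 1,"dp": [0,-1.5,0],"spin": 0},
  {"grip": 1,"dp": [0,-1.2,0],"spin": 0},
  {"grip": 1,"dp": [0,0,0],"spin": 0},
  {"grip": 1,"dp": [0,0,0],"spin": 0},
])

```text
time: 17.28
position: [0.6142, 0.167, 0.1342]
tool_rot: [[0.1, 0.003, 0.995], [-0.995, 0.0, 0.1], [-0.0, -1.0, 0.003]]
wrist_force: [-0.9, -0.1, -2.3]
gripper_width: 0.0615
```

```bash
python3 crop2.py scene q1 240 135 340 210
python3 - <<'E'
from h import *
np.set_printoptions(precision=4,suppress=True)
for n in("top","scene"):
    p=read_camera(n)
    r=outline_of("pad_top",p)
    for o in r[:2]:
        m=o["region"].astype(np.uint8); c=max(cv2.findContours(m,cv2.RETR_EXTERNAL,cv2.CHAIN_APPROX_NONE)[0],key=len)
        pts=np.array([onz(p,u,.01)[:2] for u in c[:,0]]).astype(np.float32)
        print(n,o["conf"],o["extent"],cv2.minEnclosingCircle(pts),pts.mean(0))
    print(spot_point("pad_top",p))
    # bright/dark check: dark disc
    x0,y0=(310,190) if n=="top" else (150,190)
    im=p["color"][y0:y0+60,x0:x0+80]; cv2.imwrite(f"pics/pad_{n}.png",cv2.resize(im,None,fx=10,fy=10,interpolation=cv2.INTER_CUBIC))
E
```

```text
17.3333 [0.61307125 0.16696372 0.13267799] [ 0.17973668 -0.19500703 -2.81879129] 8.0
[{'point': [347.9, 225.7], 'conf': 0.94}]
scene 0.73 [162.8, 204.0, 35.9, 29.5] ((0.4618336260318756, -0.24802255630493164), 0.0631142184138298) [ 0.4619 -0.2477]
[{'point': [178.3, 216.7], 'conf': 0.77}, {'point': [302.1, 219.1], 'conf': 0.57}]
```

View pics/q1.png

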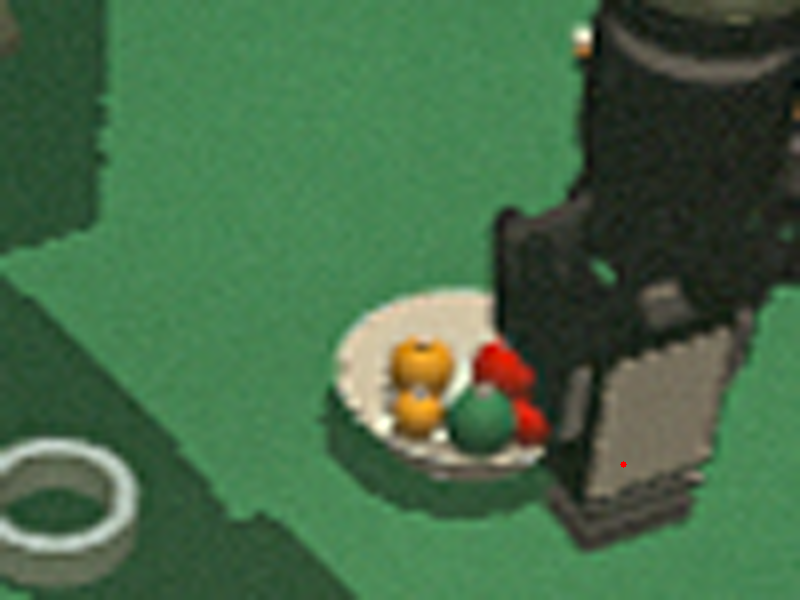

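View pics/pad_top.png

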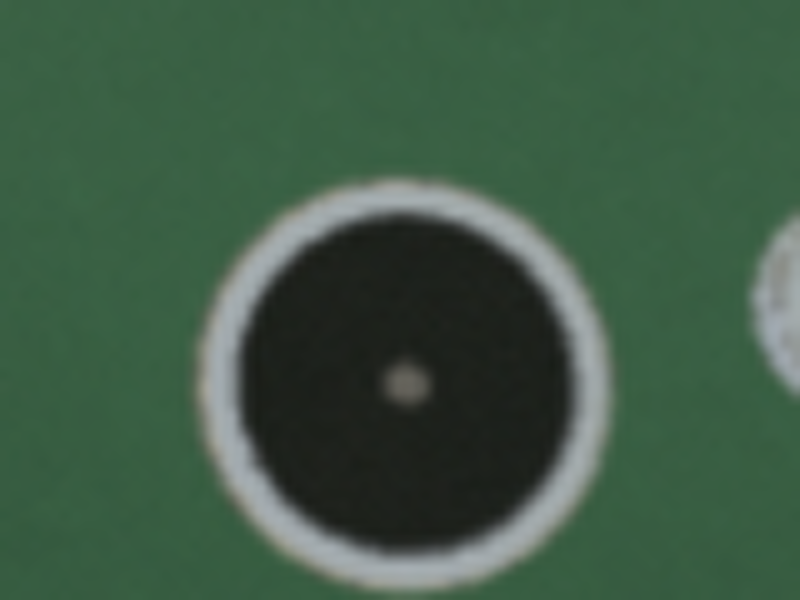

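View pics/pad_scene.png

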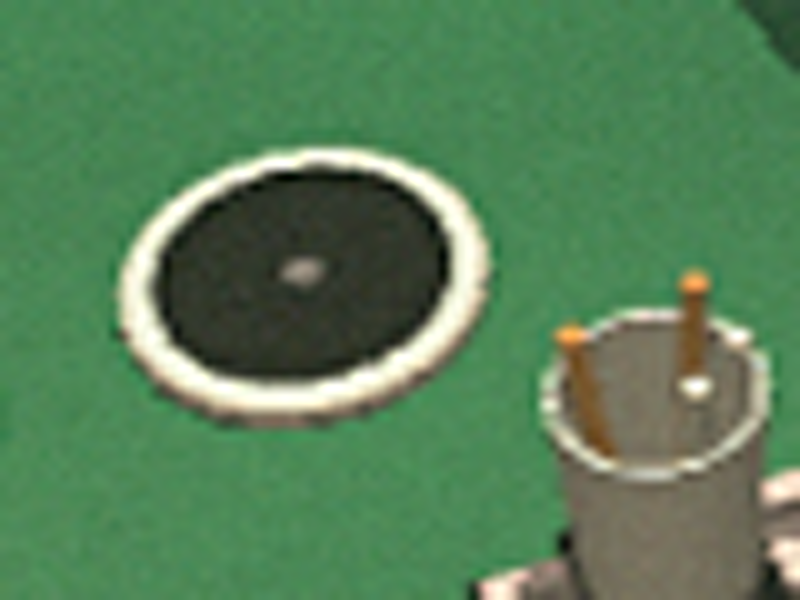

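```bash
cat > fitl.py <<'E'
import sys
from h import *
np.set_printoptions(precision=4,suppress=True)
tag,x0,y0,x1,y1=sys.argv[1],*map(int,sys.argv[2:])
p=read_camera("top");q=read_camera("scene");s=ctrl.state()
for im,u in((p,(350.2,227.9)),(q,(179.7,216.5))): print("pad",onz(im,u,.01))
P=s["position"];R=s["tool_rot"]
for tilt,col in((0,(0,0,255)),(0.1,(255,0,0))):
    L=np.column_stack([-R[:,0],-R[:,2],-R[:,1]])  # lamp axes in world
    c,sn=np.cos(tilt),np.sin(tilt)
    # rotate about lamp x through grip height 72mm: +tilt moves top to +y
    def W(a):
        a=np.array(a,float); v=a-np.array([0,0,.072]); v=np.array([v[0],c*v[1]+sn*v[2],-sn*v[1]+c*v[2]])+np.array([0,0,.072])
        o=P.copy(); o[2]-=.0244
        return o+L@v
    if tilt==0:
        k=600/(y1-y0); im=cv2.resize(q["color"][y0:y1,x0:x1],None,fx=k,fy=k,interpolation=cv2.INTER_CUBIC)
    for zz,hx,hy in((.026,.031,.014),(.106,.031,.014),(0,.025,.0155),(.012,.025,.0155)):
        pts=np.array([(proj(q,W([a*hx,b*hy,zz]))-[x0,y0]+.5)*k for a,b in((1,1),(1,-1),(-1,-1),(-1,1))]).astype(np.int32)
        cv2.polylines(im,[pts],True,col,1)
print(P,s["wrist_force"]); cv2.imwrite(f"pics/{tag}.png",im)
E
python3 fitl.py r1 260 140 340 200
```

```text
pad [ 0.4555 -0.2444  0.01  ]
pad [ 0.4554 -0.246   0.01  ]
[0.6127 0.1672 0.1318] [ 0.689   0.1272 -1.5138]
```

View pics/r1.png

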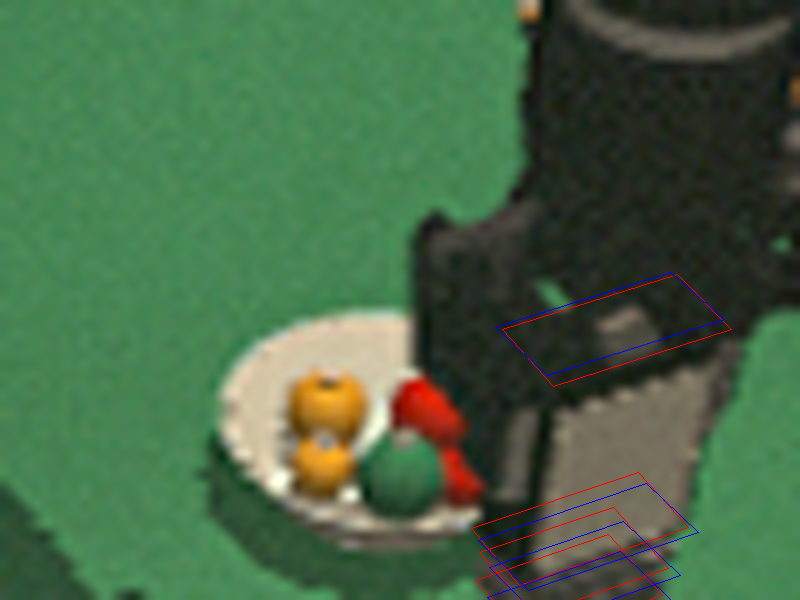

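Request:
move_arm([
  {"grip": 1,"dp": [0.8,0,-0.4],"spin": 0},
  {"grip": 1,"dp": [1.6,0,-0.8],"spin": 0},
  {"grip": 1,"dp": [2,0,-1],"spin": 0},
  {"grip": 1,"dp": [2,0,-1],"spin": 0},
  {"grip": 1,"dp": [2,0,-1],"spin": 0},
  {"grip": 1,"dp": [2,0,-1],"spin": 0},
  {"grip": 1,"dp": [2,0,-1],"spin": 0},
  {"grip": 1,"dp": [2,0,-1],"spin": 0},
  {"grip": 1,"dp": [2,0,-1],"spin": 0},
  {"grip": 1,"dp": [2,0,-1],"spin": 0},
])

```text
time: 18.57
position: [0.5392, -0.0266, 0.1326]
tool_rot: [[0.101, 0.0, 0.995], [-0.995, -0.0, 0.101], [0.0, -1.0, 0.0]]
wrist_force: [0.9, 0.0, -1.5]
gripper_width: 0.0619
```

Request:
move_arm([
  {"grip": 1,"dp": [2,0,-1],"spin": 0},
  {"grip": 1,"dp": [2,0,-1],"spin": 0},
  {"grip": 1,"dp": [2,0,-1],"spin": 0},
  {"grip": 1,"dp": [2,0,-1],"spin": 0},
  {"grip": 1,"dp": [2,0,-1],"spin": 0},
  {"grip": 1,"dp": [2,0,-1],"spin": 0},
  {"grip": 1,"dp": [2,0,-1],"spin": 0},
  {"grip": 1,"dp": [2,0,-1],"spin": 0},
  {"grip": 1,"dp": [1.5,0,-0.8],"spin": 0},
  {"grip": 1,"dp": [1.0,0,-0.4],"spin": 0},
])

```text
time: 19.4
position: [0.466, -0.2204, 0.1326]
tool_rot: [[0.099, -0.0, 0.995], [-0.995, -0.001, 0.099], [0.001, -1.0, -0.0]]
wrist_force: [-0.5, -0.0, -1.0]
gripper_width: 0.0619
```

Request:
move_arm([
  {"grip": 1,"dp": [0.8,0,-0.4],"spin": 0},
  {"grip": 1,"dp": [0,0,0],"spin": 0},
  {"grip": 1,"dp": [0,0,0],"spin": 0},
  {"grip": 1,"dp": [0,0,0],"spin": 0},
])

```text
time: 19.73
position: [0.4641, -0.2261, 0.1324]
tool_rot: [[0.101, -0.0, 0.995], [-0.995, 0.001, 0.101], [-0.001, -1.0, 0.0]]
wrist_force: [0.4, 0.4, -3.0]
gripper_width: 0.0621
```

```bash
python3 fitl.py s1 130 150 230 225; python3 look.py s lamp_mid,lamp_wheel
```

```text
pad [ 0.4555 -0.2444  0.01  ]
pad [ 0.4554 -0.246   0.01  ]
[ 0.4642 -0.2259  0.1324] [ 0.2744 -0.3237 -1.2518]
scene 44 cam at [ 1.3133 -0.3078  0.8938]
top 45 cam at [0.4168 0.0159 1.3545]
lamp_mid scene [([179.9, 185.6], 0.64)]
lamp_mid top []
lamp_wheel scene [([178.6, 167.9], 0.75), ([302.4, 220.2], 0.38)]
lamp_wheel top []
```

View pics/s1.png

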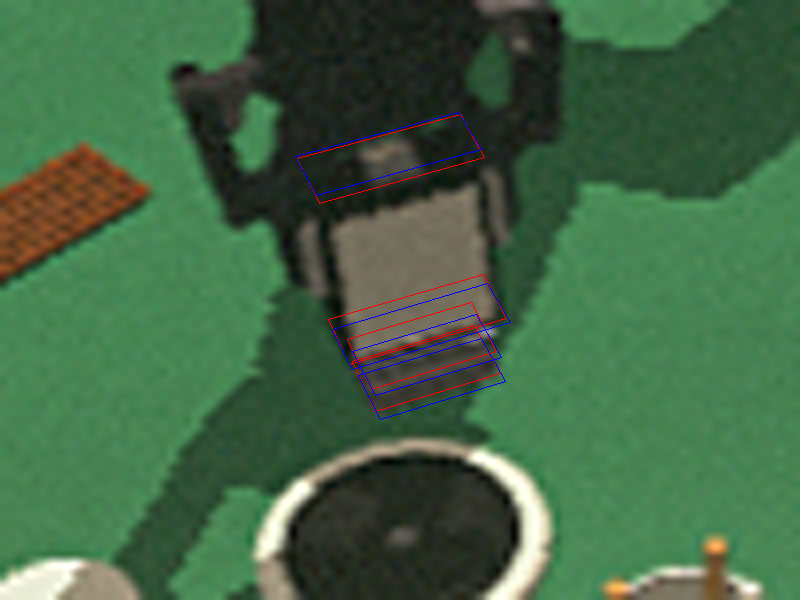

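View pics/s_top.png

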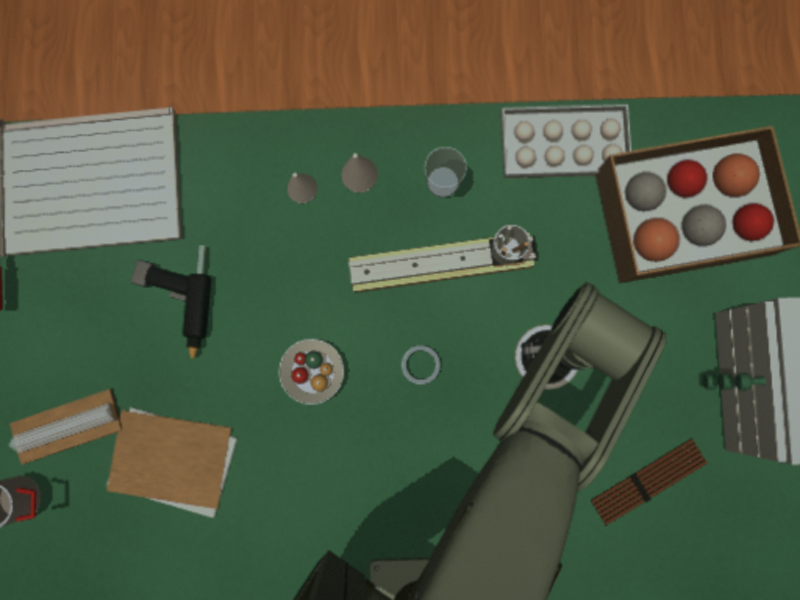

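Request:
move_arm([
  {"grip": 1,"dp": [0.9,0,-0.6],"spin": 0},
  {"grip": 1,"dp": [0.9,0.6,-0.6],"spin": 0},
  {"grip": 1,"dp": [0,1.5,0],"spin": 0},
  {"grip": 1,"dp": [0,1.5,0],"spin": 0},
  {"grip": 1,"dp": [0,1.5,0],"spin": 0},
  {"grip": 1,"dp": [0,1.5,0],"spin": 0},
  {"grip": 1,"dp": [0,1.2,0],"spin": 0},
  {"grip": 1,"dp": [0,0.7,0],"spin": 0},
  {"grip": 1,"dp": [0,0,0],"spin": 0},
  {"grip": 1,"dp": [0,0,0],"spin": 0},
])

```text
time: 20.97
position: [0.4534, -0.2464, 0.0472]
tool_rot: [[0.1, -0.001, 0.995], [-0.995, 0.0, 0.1], [-0.0, -1.0, -0.001]]
wrist_force: [1.8, -0.1, -2.0]
gripper_width: 0.0609
```

```bash
python3 fitl.py t1 140 170 220 230
```

```text
pad [ 0.4555 -0.2444  0.01  ]
pad [ 0.4554 -0.246   0.01  ]
[ 0.4545 -0.2468  0.0483] [ 0.3998 -0.1167 -1.8354]
```

View pics/t1.png

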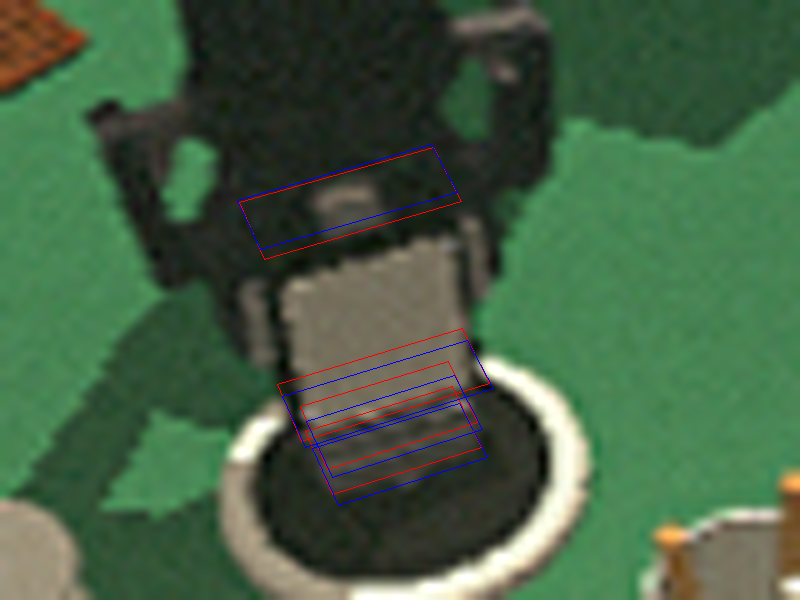

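Request:
move_arm([
  {"grip": 1,"dp": [0,0.4,0],"spin": 0},
  {"grip": 1,"dp": [0,0.4,0],"spin": 0},
  {"grip": 1,"dp": [0,0.2,0],"spin": 0},
  {"grip": 1,"dp": [0,0,0],"spin": 0},
])

```text
time: 21.4
position: [0.4534, -0.2455, 0.0369]
tool_rot: [[0.101, -0.001, 0.995], [-0.995, 0.001, 0.101], [-0.001, -1.0, -0.001]]
wrist_force: [-1.0, -0.4, -1.8]
gripper_width: 0.0617
```

Request:
move_arm([
  {"grip": 1,"dp": [0,0.2,0],"spin": 0},
  {"grip": 1,"dp": [0,0,0],"spin": 0},
])

```text
time: 21.57
position: [0.4537, -0.2458, 0.0352]
tool_rot: [[0.101, -0.0, 0.995], [-0.995, 0.0, 0.101], [-0.0, -1.0, -0.0]]
wrist_force: [-0.2, 0.0, -1.6]
gripper_width: 0.0615
```

Request:
move_arm([
  {"grip": 1,"dp": [0,0.1,0],"spin": 0},
  {"grip": 1,"dp": [0,0,0],"spin": 0},
])

```text
time: 21.73
position: [0.4539, -0.2459, 0.0344]
tool_rot: [[0.101, -0.0, 0.995], [-0.995, 0.0, 0.101], [-0.0, -1.0, -0.0]]
wrist_force: [-0.9, -0.6, -2.8]
gripper_width: 0.0619
```

Request:
move_arm([
  {"grip": 1,"dp": [0,0.1,0],"spin": 0},
  {"grip": 1,"dp": [0,0,0],"spin": 0},
])

```text
time: 21.9
position: [0.4541, -0.2461, 0.0343]
tool_rot: [[0.101, 0.0, 0.995], [-0.995, -0.0, 0.101], [0.0, -1.0, 0.0]]
wrist_force: [-1.6, 1.8, 4.1]
gripper_width: 0.0614
```

Request:
move_arm([
  {"grip": 1,"dp": [0,0.1,0],"spin": 0},
  {"grip": 1,"dp": [0,0,0],"spin": 0},
])

```text
time: 22.07
position: [0.4542, -0.2461, 0.0343]
tool_rot: [[0.101, 0.0, 0.995], [-0.995, -0.0, 0.101], [0.0, -1.0, 0.0]]
wrist_force: [-3.8, 3.9, 10.9]
gripper_width: 0.0616
```

Request:
move_arm([
  {"grip": 1,"dp": [0,0.1,0],"spin": 0},
  {"grip": 1,"dp": [0,0,0],"spin": 0},
])

```text
time: 22.23
position: [0.4542, -0.2461, 0.0343]
tool_rot: [[0.101, -0.0, 0.995], [-0.995, 0.0, 0.101], [-0.0, -1.0, -0.0]]
wrist_force: [-6.4, 4.4, 17.9]
gripper_width: 0.0617
```

Request:
move_arm([
  {"grip": 1,"dp": [0,-0.1,0],"spin": 0},
  {"grip": 1,"dp": [0,-0.1,0],"spin": 0},
  {"grip": 1,"dp": [0,0,0],"spin": 0},
], force=20)

```text
time: 22.48
position: [0.4545, -0.2464, 0.0343]
tool_rot: [[0.101, 0.001, 0.995], [-0.995, -0.001, 0.101], [0.001, -1.0, 0.001]]
wrist_force: [-1.3, 0.5, 5.4]
gripper_width: 0.0614
```

```bash
python3 fitl.py u1 140 175 220 235
```

```text
pad [ 0.4555 -0.2444  0.01  ]
pad [ 0.4554 -0.246   0.01  ]
[ 0.4545 -0.2464  0.0343] [-1.7932  2.0538  6.5356]
```

View pics/u1.png

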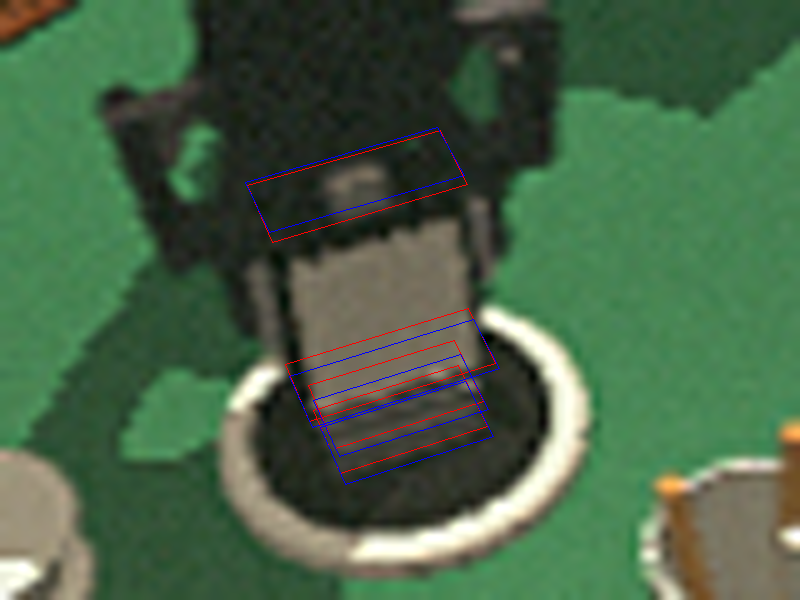

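Lamp stands centred on the pad (foot about (400,430), pad centre about (405,440)). Relieving the last of the press and opening.

Request:
move_arm([
  {"grip": 1,"dp": [0,-0.1,0],"spin": 0},
  {"grip": 0.24,"dp": [0,0,0],"spin": 0},
  {"grip": 0.18,"dp": [0,0,0],"spin": 0},
  {"grip": 0.1,"dp": [0,0,0],"spin": 0},
  {"grip": 0,"dp": [0,0,0],"spin": 0},
  {"grip": 0,"dp": [0,0,0],"spin": 0},
  {"grip": 0,"dp": [0,0,0],"spin": 0},
  {"grip": 0,"dp": [0,0,0],"spin": 0},
])

```text
time: 23.25
position: [0.4539, -0.246, 0.0344]
tool_rot: [[0.101, -0.0, 0.995], [-0.995, 0.0, 0.101], [-0.0, -1.0, -0.0]]
wrist_force: [-0.4, -0.9, 0.0]
gripper_width: 0.0857
```

```bash
python3 crop2.py scene v1 140 175 220 235
```

```text
23.3 [ 0.45388551 -0.24595011  0.03442955] [-0.23317654  0.29170577 -0.8782252 ] 10.0
```

View pics/v1.png

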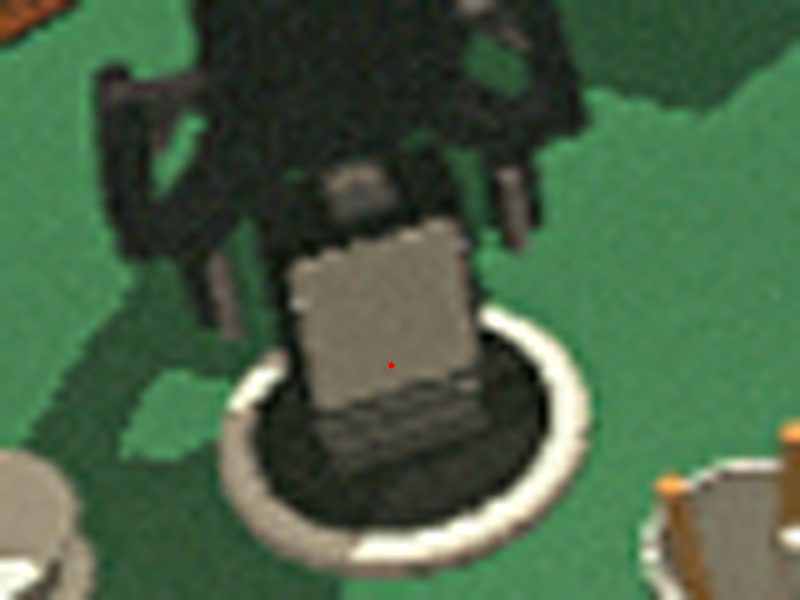

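Request:
move_arm([
  {"grip": 0,"dp": [0,-0.5,0],"spin": 0},
  {"grip": 0,"dp": [0,-1.5,0],"spin": 0},
  {"grip": 0,"dp": [0,-2,0],"spin": 0},
  {"grip": 0,"dp": [0,-2,0],"spin": 0},
  {"grip": 0,"dp": [0,-2.5,0],"spin": 0},
  {"grip": 0,"dp": [0,-2.5,0],"spin": 0},
  {"grip": 0,"dp": [0,-3,0],"spin": 0},
  {"grip": 0,"dp": [0,-3,0],"spin": 0},
  {"grip": 0,"dp": [0,0,0],"spin": 0},
])

```text
time: 24.05
position: [0.4577, -0.2488, 0.2123]
tool_rot: [[0.101, 0.011, 0.995], [-0.995, -0.009, 0.101], [0.01, -1.0, 0.01]]
wrist_force: [2.0, -1.1, 1.0]
gripper_width: 0.0855
```

Request:
move_arm([
  {"grip": 0,"dp": [-3,0,0],"spin": 0},
  {"grip": 0,"dp": [-3,0,0],"spin": 0},
  {"grip": 0,"dp": [-3,0,0],"spin": 0},
  {"grip": 0,"dp": [-3,0,0],"spin": 0},
  {"grip": 0,"dp": [-3,0,0],"spin": 0},
  {"grip": 0,"dp": [-3,0,0],"spin": 0},
  {"grip": 0,"dp": [-3,0,0],"spin": 0},
  {"grip": 0,"dp": [0,0,0],"spin": 0},
  {"grip": 0,"dp": [0,0,0],"spin": 0},
])

```text
time: 24.8
position: [0.4324, -0.0358, 0.2045]
tool_rot: [[0.104, 0.0, 0.995], [-0.995, -0.0, 0.104], [0.0, -1.0, 0.0]]
wrist_force: [0.0, -0.1, 0.2]
gripper_width: 0.0853
```

```bash
python3 look.py w lamp_mid,lamp_wheel,lamp,pad_top,dish,tape,gluegun,spool; python3 crop2.py scene w1 145 180 215 232; python3 crop2.py top w2 310 180 400 247
```

```text
scene 51 cam at [ 1.3133 -0.3078  0.8938]
top 52 cam at [0.4168 0.0159 1.3545]
lamp_mid scene [([175.1, 206.7], 0.73)]
lamp_mid top [([353.0, 226.4], 0.69)]
   tri [ 0.4567 -0.249   0.0579] [np.float64(0.0059541577629325946), np.float64(0.005954157762932522)]
lamp_wheel scene [([174.8, 190.4], 0.96), ([177.8, 220.4], 0.53)]
lamp_wheel top [([357.8, 228.0], 0.68)]
   tri [ 0.4509 -0.2444  0.1233] [np.float64(0.0018137350705275984), np.float64(0.00181373507052761)]
lamp scene [([178.9, 219.0], 0.72), ([174.7, 192.3], 0.71)]
lamp top [([353.1, 227.4], 0.82)]
   tri [ 0.4575 -0.2522  0.0024] [np.float64(0.0021592405269060064), np.float64(0.0021592405269059314)]
pad_top scene [([180.5, 217.6], 0.56)]
pad_top top [([352.3, 225.7], 0.84)]
   tri [ 0.4623 -0.2474  0.0125] [np.float64(0.0029163557051716466), np.float64(0.002916355705171585)]
dish scene [([298.2, 187.2], 0.62)]
dish top [([199.1, 238.9], 0.87)]
   tri [ 0.4369  0.1974 -0.005 ] [np.float64(0.0006812229580601507), np.float64(0.0006812229580601722)]
tape scene [([245.1, 200.3], 0.76)]
tape top [([396.1, 217.9], 0.65)]
   tri [ 0.5429 -0.1913  0.2094] [np.float64(0.144292742061462), np.float64(0.1442927420614621)]
gluegun scene [([364.0, 196.8], 0.95)]
gluegun top [([128.1, 194.8], 0.85), ([223.1, 178.2], 0.53), ([350.9, 229.2], 0.48)]
   tri [0.5701 0.4008 0.0035] [np.float64(0.004530166010496628), np.float64(0.0045301660104965355)]
spool scene [([138.7, 232.2], 0.87)]
spool top [([395.2, 216.7], 0.74), ([357.8, 226.8], 0.29)]
   tri [ 0.4834 -0.3787  0.0121] [np.float64(0.002351089877387014), np.float64(0.0023510898773869975)]
25.75 [ 0.43276088 -0.03700102  0.20447569] [0.55799973 0.61379147 0.72207502] 11.428571428571429
25.8 [ 0.43275735 -0.03697028  0.20446262] [ 0.35437593 -0.00201857  0.77307916] 8.88888888888889
```

View pics/w1.png

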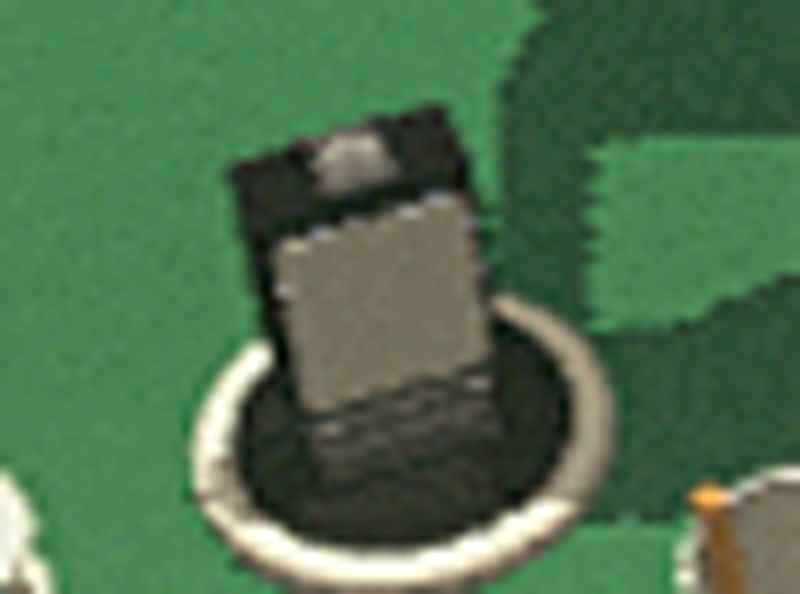

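View pics/w2.png

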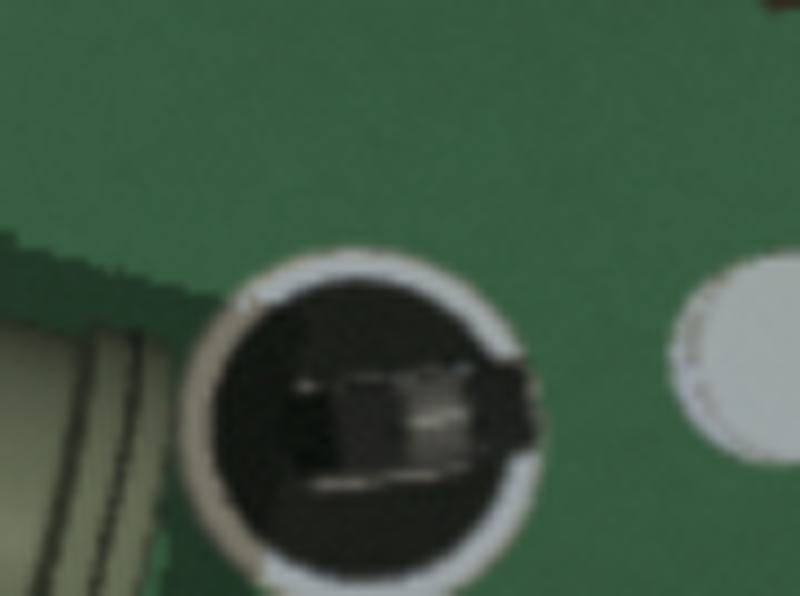

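```bash
python3 -c "
from h import *
s=ctrl.state();print(s['time'],abs(s['qvel']).max(),s['wrist_force']);print(ctrl.job_done())"
```

```text
25.8 0.09311957507761208 [ 0.35437593 -0.00201857  0.77307916]
the job is handed in; nothing more can be done
None
```

I rolled the dimmer to its off stop in three strokes with the lamp still on the rail. Then I gripped the panel by its ends, slid it out of the open end, lifted it away and stood it on the charging pad. I handed the job in at 25.8 s; no verdict is reported.

**Last checks**
- **Dimmer:** the pale line shows in the middle of the wheel's top in the last top picture. The drag force rose to about 4 N at the end of each stroke, against the 1 N needed to turn it, so it had reached the stop.
- **Position:** the lamp stands upright and let go on the pad. My triangulation puts its centre within about 5 mm of the pad's centre.
- **Height:** the networks gave a lamp centre height of 58 mm above the table, where 66 mm is expected. Their two rays missed each other by 6 mm, so I put this down to their error. The contact height when setting it down matched what I had predicted.
- **Robot:** the arm is clear and at rest, with wrist force below 1 N.

**What disagreed**
- **Finger ends:** the fingers' real ends sat about 28 mm higher than the reported TCP when shut, and about 41 mm when open. I found this when touching the wheel, confirmed it in the camera picture, and allowed for it in the later moves.
- **Lamp rocking:** the lamp leaned back about 0.1 rad in the rail while the wheel was dragged, then settled upright again.
- **Bystanders:** the last tape detection in the top picture was wrong, as the arm was in the way; its position in the scene picture was unchanged. The dish reading moved by about 10 mm, but the top pictures from before the work and while carrying the lamp to the pad show it in the same place. The glue gun and spool moved only within measurement noise.

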